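# Set the ladder rest and stack a lever pack in the nest

### The job

Build the lever pack in the nest on the fixture plate: the blue body at the bottom, then every brass spacer that is laid out (two to four of them), then the steel lever with its arm out over the red rest, then the orange top plate. The rest must first be set to the height of this pack: lift its head past the right rung so that the gravity pawl drops in, and let it down to hang on that rung, so that the lever lies level with its tail on the rest. Every part must lie flat and square, right down in the pocket, and leave the other things on the table alone.

Things in the scene. Friction and masses are not known exactly. Their poses are not given: they have to be found in the camera images.
- nest_floor (a point): Centre of the nest's pocket floor, 90 mm above the table; x along the pocket, z up. The floor is the top of a black pedestal 124 x 40 mm on a base 190 x 90 mm, 52 mm high with a yellow-green band, bolted to the table. The pocket is 123 x 53 mm inside (1.5 mm play all round a plate).
- rest_head (a point): Centre of the red head of the rest: a block 30 (its x) x 40 (its y) x 24 mm high on a ladder post with yellow rungs, which slides straight up and down in a fixed foot (base 100 x 76 mm, guide 80 mm high, 22 x 38 mm; pawl cheeks 70 mm high on its +x side). The rest is bolted down on the nest's +y side, about 155 mm from the pocket's centre. The head's rubber top is 12 mm above this point.
- rest_saddle (a point): Centre of the rubber pad on top of the rest's head, for the lever's tail. On the lowest rung it is 114 mm above the table, level with the top of the body when that stands in the nest.
- rest_post (a joint): Post height in m: 0 = on the lowest rung (the start). It can hang at 0, 0.015, 0.030, 0.045, 0.060 (within 1 mm); upper stop 0.069. It lifts freely (3 N, plus 3 N of drag per 0.1 m/s). The pawl drops in once a rung is 4 to 5 mm above its seat; less, and it sinks back to the rung before. Raise it 6 to 13 mm above the seat wanted, then let it down.
- rest_pawl (a joint): Blue gravity pawl of the rest, on the foot's +x side: 0 rad = in under a rung (its resting place), growing to 1.0 as it swings up and out of the way.
- pawl_tail (a point): Top of the pawl's tail, a blue tab 12 x 22 mm on the foot's +x side, 50 mm from the post's axis and 59 mm above the table. Pressed down about 15 mm it throws the pawl out and the post sinks slowly to its bottom stop (-0.004): only needed if the rest was raised too far.
- body_block_mid (a point): Body: blue block, 120 x 50 mm (long side along its x) and 24 mm thick; this point is its centre; z up. It lies flat on the table on the left at the start
- top_plate_mid (a point): Top plate: orange plate with a bright disc in the middle, 120 x 50 mm (long side along its x) and 12 mm thick; this point is its centre; z up. It lies flat on the table on the left at the start
- lever_hub (a point): Centre of the lever's hub. The lever is one dark steel part 12 mm thick, 0.28 kg, lying flat at the right at the start: a hub plate 120 (x) x 50 (y) mm and, from the middle of its +y side, an arm 26 mm wide that reaches to y = 185 mm, its last 40 mm yellow. z up.
- lever_grip (a point): Point on the middle of the lever's arm at its centre of mass, 62 mm from the hub's centre along the lever's +y, half-way up its thickness; the arm is 26 mm wide here (across the lever's x).
- lever_tail (a point): Underside of the yellow tail of the lever, 155 mm from the hub's centre.
- spacer1_mid (a point): Spacer: brass plate, 120 x 50 mm (long side along its x) and 15 mm thick; this point is its centre; z up. It lies flat on the table on the left at the start. Two to four spacers are there; None if this one is not.
- spacer2_mid (a point): Spacer: brass plate, 120 x 50 mm (long side along its x) and 15 mm thick; this point is its centre; z up. It lies flat on the table on the left at the start. Two to four spacers are there; None if this one is not.
- spacer3_mid (a point): Spacer: brass plate, 120 x 50 mm (long side along its x) and 15 mm thick; this point is its centre; z up. It lies flat on the table on the left at the start. Two to four spacers are there; None if this one is not.
- drill_chuck: Bystander: dark steel drill chuck, 42 mm across, 60 mm tall; not part of the job.
- oil_bottle: Bystander: small white bottle with a red cap, 44 mm across, 105 mm tall; not part of the job.
- screwdriver: Bystander: screwdriver with a red handle, 150 mm long, lying flat; not part of the job.
- spanner: Bystander: steel spanner, 130 mm long, lying flat; not part of the job.
- collar: Bystander: bare aluminium collar, 56 mm across, 30 mm tall; not part of the job.
- nest: The whole nest; origin under its centre, at table height, axes as nest_floor. At both ends of the pocket (x = -60 and +60 mm) stands a black channel-shaped guide 110 mm above the floor, its top 10 mm flared as a lead-in, that takes in the last 12 mm of a plate's ends. Between the guides the long sides are open over 99 mm, so fingers can pass down beside the plates.
- spacer4_mid (a point): Spacer: brass plate, 120 x 50 mm (long side along its x) and 15 mm thick; this point is its centre; z up. It lies flat on the table on the left at the start. Two to four spacers are there; None if this one is not.
Things that resemble listed ones, but are neither listed nor needed, are in the scene too. Leave any turquoise look-alike of the part that bears spacer2_mid alone. Of the things that look like the part that bears body_block_mid, the larger one is meant.

How it is judged (in metres and radians):
On the way, in this order (a step that is already met when the one before it is completed fails the run):
1. the rest has been raised and hangs on its pawl on a higher rung, let go (value of joint rest_post above 0.012 m and value of joint rest_pawl below 0.12 rad and contact force between the fingers and rest_post below 0.1 N), for 0.3 s.
2. the lever lies level across the spacers in the pocket and the rest, let go (x of body_block_mid in the frame of nest_floor between -0.004 and 0.004 m and y of body_block_mid in the frame of nest_floor between -0.004 and 0.004 m and angle between each of body_block_mid, spacer1_mid, spacer2_mid, spacer3_mid, lever_hub, spacer4_mid's own z axis and vertical below 0.035 rad and z of body_block_mid in the frame of nest_floor between 0.009 and 0.015 m and x of spacer1_mid in the frame of nest_floor between -0.004 and 0.004 m and y of spacer1_mid in the frame of nest_floor between -0.004 and 0.004 m and z of each of spacer1_mid, spacer2_mid, spacer3_mid, spacer4_mid in the frame of nest_floor above 0.028 m and z of lever_hub in the frame of spacer1_mid above 0.01 m and x of spacer2_mid in the frame of nest_floor between -0.004 and 0.004 m and y of spacer2_mid in the frame of nest_floor between -0.004 and 0.004 m and z of lever_hub in the frame of spacer2_mid above 0.01 m and x of spacer3_mid in the frame of nest_floor between -0.004 and 0.004 m and y of spacer3_mid in the frame of nest_floor between -0.004 and 0.004 m and z of lever_hub in the frame of spacer3_mid above 0.01 m and value of joint rest_post above 0.012 m and value of joint rest_pawl below 0.12 rad and x of lever_hub in the frame of nest_floor between -0.005 and 0.005 m and y of lever_hub in the frame of nest_floor between -0.005 and 0.005 m and horizontal distance between lever_tail and rest_saddle below 0.025 m and contact force between lever and rest_post above 0.2 N and contact force between the fingers and lever below 0.1 N and x of spacer4_mid in the frame of nest_floor between -0.004 and 0.004 m and y of spacer4_mid in the frame of nest_floor between -0.004 and 0.004 m and z of lever_hub in the frame of spacer4_mid above 0.01 m), for 0.3 s.
At the end, for the whole second after the job is handed in: Pawl in, rest above its lowest rung. In the pocket from below: body, all spacers, lever, top plate, each within 4 mm of centre (hub 5) and 0.035 rad of level, body on the floor and top plate on the hub within 3 mm; lever presses on the rest, tail within 25 mm of the pad's centre. All at rest (x of body_block_mid in the frame of nest_floor between -0.004 and 0.004 m and y of body_block_mid in the frame of nest_floor between -0.004 and 0.004 m and angle between each of body_block_mid, spacer1_mid, spacer2_mid, spacer3_mid, lever_hub, top_plate_mid, spacer4_mid's own z axis and vertical below 0.035 rad and z of body_block_mid in the frame of nest_floor between 0.009 and 0.015 m and x of spacer1_mid in the frame of nest_floor between -0.004 and 0.004 m and y of spacer1_mid in the frame of nest_floor between -0.004 and 0.004 m and z of each of spacer1_mid, spacer2_mid, spacer3_mid, spacer4_mid in the frame of nest_floor above 0.028 m and z of lever_hub in the frame of spacer1_mid above 0.01 m and x of spacer2_mid in the frame of nest_floor between -0.004 and 0.004 m and y of spacer2_mid in the frame of nest_floor between -0.004 and 0.004 m and z of lever_hub in the frame of spacer2_mid above 0.01 m and x of spacer3_mid in the frame of nest_floor between -0.004 and 0.004 m and y of spacer3_mid in the frame of nest_floor between -0.004 and 0.004 m and z of lever_hub in the frame of spacer3_mid above 0.01 m and value of joint rest_post above 0.012 m and value of joint rest_pawl below 0.12 rad and x of lever_hub in the frame of nest_floor between -0.005 and 0.005 m and y of lever_hub in the frame of nest_floor between -0.005 and 0.005 m and horizontal distance between lever_tail and rest_saddle below 0.025 m and contact force between lever and rest_post above 0.2 N and x of top_plate_mid in the frame of nest_floor between -0.004 and 0.004 m and y of top_plate_mid in the frame of nest_floor between -0.004 and 0.004 m and z of top_plate_mid in the frame of lever_hub between 0.009 and 0.015 m and linear speed of each of body_block, lever, top_plate below 0.02 m/s and x of spacer4_mid in the frame of nest_floor between -0.004 and 0.004 m and y of spacer4_mid in the frame of nest_floor between -0.004 and 0.004 m and z of lever_hub in the frame of spacer4_mid above 0.01 m); the robot touches nothing.
It fails at once if a bystander (chuck, bottle, screwdriver, spanner or collar) is pushed more than 50 mm away (distance of any of drill_chuck, oil_bottle, screwdriver, spanner, collar from where it was at the start of the episode above 0.05 m).
Of spacer1, spacer2, spacer3, spacer4 only 2 to 4 are there at a start; the rules pass over those that are not, and their reading is None.
At some moment in a run one of body_block, spacer1, spacer2, spacer3, spacer4, top_plate may be knocked a few centimetres aside while the robot is not near it.
Once in a run the grip may slacken for a moment while it holds something.
It also fails if it takes over 210 s, if anything falls off the work surface, if the arm or the gripper's body presses on something with over 40 N, if the wrist force passes 120 N, or if a joint passes its speed limit or range.

### The arm

A 6-joint arm with a two-finger parallel gripper is mounted at the origin on the work surface. World frame = base frame: x ahead of the robot, y to its left, z up, the work surface at z = 0. Lengths are in mm, angles in rad, forces in N, time in s.
With the tool pointing down it reaches from about 325 to 850 mm from the base axis. Payload 4.4 kg.
Tool frame: the origin (TCP) lies at the very end of the fingers, on their centre line; the grasp point (between the pads) lies bot.grasp_offset behind it (bot.grasp_offset is the distance from the TCP to the grasp point, in mm); z points along the fingers, x is the direction in which the jaws open and shut, and the axes are right-handed (so a half turn about z gives the same grasp; the last joint's range is limited). The gripper opens to 94 mm and grips with 3 to 60 N. Pads are 16 mm wide; open, the fingers measure 119 mm over their backs; the gripper's body (75 mm by 177 mm) begins 78 mm behind the grasp point.
Start: joints at [-1.486, 0.207, 1.542, -0, 1.393, -0.15], TCP at [134.319, -559.093, 205.447] pointing down, gripper open.
Joint ranges: [-2.73, 2.73], [-0.86, 2.22], [0.23, 2.46], [-1.11, 4.25], [0.08, 2.63], [-2.82, 2.82]. Speed limits (rad/s): [2.79, 2.79, 3.14, 3.14, 3.14, 3.14].

### API

Orientations are given as [roll, pitch, yaw] about the fixed x, y, z axes, in that order (R = Rz(yaw) Ry(pitch) Rx(roll)).
In Python, from workcell import bot gives the robot as it stands.
- The arm moves only by the tool step_arm, never from a script. Its argument "commands" is a list that holds one entry, the list of rows, each a list of 7 numbers: the turn, a rotation vector about the tool's x, y, z in degrees, then the shift along the tool's x, y, z in units of 50 mm (1.0 is 50 mm), then the opening, from 0 (shut) to 1 (fully open). A call has 1 to 12 rows; each row shifts and turns the commanded pose from where the row before left it, along the tool's axes as they then stand; what a row does not reach is not made up. A row lasts 1/10 s, in which the tool goes at most 50 mm and 8.59 degrees, less where a joint would pass 70% of its speed; a pose out of reach is approached as far as the arm can. A call is refused whole if a number of a shift passes 1 or a number of a turn 8.59, either way. A call with a gripper value outside its range is refused whole. The fingers move at their own pace and stop on an object; the grip force is fixed at half the most. Time passes only in rows, so rows that do not move let the fingers close. It gives the time, the measured TCP pose, the force and the opening at its end, in the units of the state.
- bot.get_obs(): the state, without advancing time (a new reading comes with each control period).
- bot.grab_frame(name): name is "scene" or "top" or "wrist"; returns the picture (400x640x3 uint8, red, green, blue); there is no depth.
- bot.camera_info(name): a dict with "fx", "fy", "cx", "cy" (pixels), "R" (3x3) and "t" (3): a world point X has camera coordinates R X + t; the wrist camera has in their place "tool_from_camera" (4x4, takes a point from camera to tool coordinates, whose origin is the TCP and whose axes are the tool frame's). Camera axes: x right, y down, z forward; pixel columns grow to the right and rows downward; lengths in mm; the calibration is good to about 2 mm. A picture is of the moment at which its call begins: read the wrist's pose just before it. camera_info takes no time and is no camera call.
- bot.finish_job(): hands the job in, once; it reports no verdict.
Trained networks look in the newest picture that a camera, given by its name, has taken for a name from the list of things; names that differ only in an ending like _2 or _b are one class to them, and where a whole thing is asked for, a point or a joint stands for the part that bears it (a point fixed in the world has none). Each returns a list of dicts, best first, with "score" (0 to 1); they miss things now and then, are a little off and sometimes report something else, mostly with a low value. They report only what shows in the picture. A call takes as long as a camera call. They do not tell look-alikes from the thing itself.
- bot.cut_out(target, camera): "pixels" (400x640 bool, what is visible of it) and "bbox" ([left, top, width, height] in pixels, round what is visible of it).
The state is a dict: "time_s": time; "joint_positions": joint angles; "qvel": joint speeds; "joint_torque": joint torques, N m; "position": TCP position; "orientation": TCP orientation; "ft_force": force on the tool from outside, world axes, zero at the start; "moment": the same for the moment, N m; "grip_width": opening from 0.0 (shut) to 1.0 (fully open).
Only numpy, scipy, OpenCV 4.12 (cv2) and the standard library are available. Lean on these libraries where they do the work, as an engineer would, in place of code of your own. Each camera call takes 0.05 s, during which the arm holds its last target. There are 200 camera calls.

## Working session

There is one attempt and no reset: what is moved stays moved. The work goes in short steps, Python scripts to look and compute and a tool call to move; the robot and the scene stay as the last step left them, time stands still between calls to the robot, and variables do not carry over. Pictures are saved under pics/ and viewed, about 12 in all and at most 16, crops included, and the job is handed in when it is done.

Besides the shell and the picture viewer there is one more tool, called after "Request:" by a JSON object that holds its "api" and its "payload", one argument or row to a line. step_arm: Moves the arm, as the interface text tells. Its arguments: {"type":"object","properties":{"commands":{"type":"array","items":{"type":"array","items":{"type":"array","items":{"type":"number"}}}}},"required":["commands"]}

```bash
ls; mkdir -p pics
python3 - <<'E'
from workcell import bot
import cv2,json
o=bot.get_obs();print({k:(v if not hasattr(v,'tolist') else v.tolist()) for k,v in o.items()});print(bot.grasp_offset)
for c in("scene","top"):
    cv2.imwrite(f"pics/{c}0.png",bot.grab_frame(c)[:,:,::-1]);print(c,bot.camera_info(c))
print(bot.camera_info("wrist"))
E
```

```text
pics
{'time_s': 0.0, 'joint_positions': [-1.4855201855049576, 0.2074163357740676, 1.5429002556630644, -2.048624755358683e-05, 1.3935009774161216, -0.15052841324262903], 'qvel': [-3.4214706660612806e-06, -0.0005186094090968571, -9.712727198031226e-05, 0.0005276445196565311, 0.0010114336875492451, -0.0030511130493727423], 'joint_torque': [-0.00016825711554702139, -37.0878803730011, -28.14158320426941, 0.06987769855186343, 0.03620325238443911, -0.00017458005004300503], 'position': [134.2331519659398, -558.303288937516, 204.3183615558476], 'orientation': [-3.1412789325712995, 0.0022027786271578975, -1.3349877911825057], 'ft_force': [-0.5306847851699055, 0.8311513741690779, -0.5890991685996612], 'moment': [0.05536173208169247, 0.010963519601216769, 0.045608224543324645], 'grip_width': 1.0045758171918422}
18.8
scene {'fx': 393.4327572058275, 'fy': 393.4327572058275, 'cx': 316.16167286332507, 'cy': 200.2518145212097, 'R': array([[ 0.30758516,  0.95150289, -0.0057984 ],
       [ 0.56617708, -0.18791466, -0.8025781 ],
       [-0.76474498,  0.24357819, -0.59651888]]), 't': array([-187.17459312, -222.53815287, 1468.84965099])}
top {'fx': 405.98923818194396, 'fy': 405.98923818194396, 'cx': 314.5378270332195, 'cy': 200.4001570295775, 'R': array([[ 0.01283058, -0.99986768, -0.00999993],
       [-0.99746888, -0.01209903, -0.07006751],
       [ 0.06993725,  0.01087363, -0.99749213]]), 't': array([   3.53337552,  545.24062593, 1123.72654882])}
{'fx': 340.6882073223189, 'fy': 340.6882073223189, 'cx': 320.7636909300569, 'cy': 198.71513532647307, 'tool_from_camera': array([[ 9.99999744e-01,  1.14500480e-04, -7.06239438e-04,
         6.02756003e-01],
       [ 9.54408197e-05,  9.56940153e-01,  2.90285265e-01,
        -8.57533068e+01],
       [ 7.09066678e-04, -2.90285258e-01,  9.56939897e-01,
        -1.80543346e+02],
       [ 0.00000000e+00,  0.00000000e+00,  0.00000000e+00,
         1.00000000e+00]])}
```

View pics/top0.png

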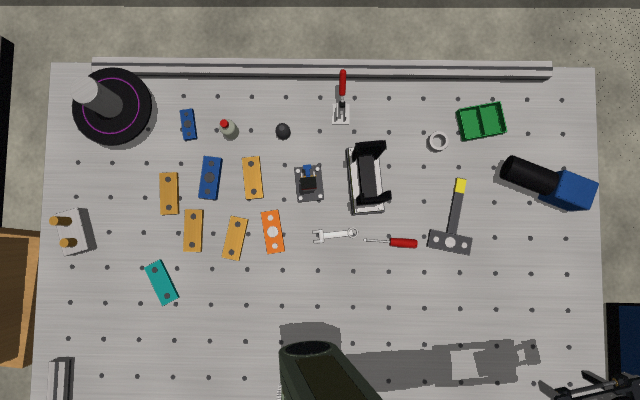

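View pics/scene0.png

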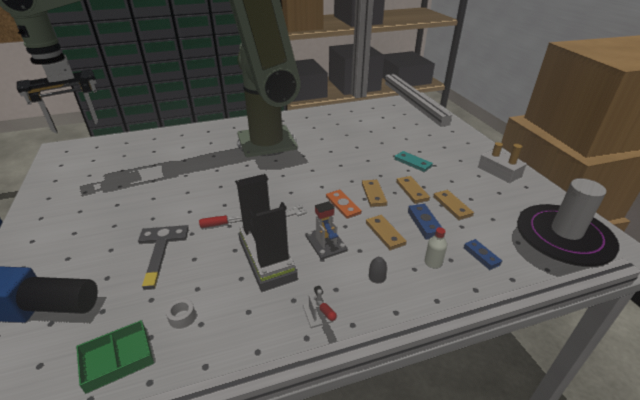

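```bash
cat > h.py <<'E'
from workcell import bot
import cv2,numpy as np
from scipy.spatial.transform import Rotation as Ro
def cam(c,o=None):
    i=bot.camera_info(c)
    if c!="wrist": R=i["R"];t=i["t"]
    else:
        T=np.eye(4);T[:3,:3]=Ro.from_euler("xyz",o["orientation"]).as_matrix();T[:3,3]=o["position"]
        W=np.linalg.inv(T@i["tool_from_camera"]);R=W[:3,:3];t=W[:3,3]
    return i,R,t
def toplane(C,uv,z):
    i,R,t=C;uv=np.atleast_2d(np.asarray(uv,float))
    d=np.c_[(uv[:,0]-i["cx"])/i["fx"],(uv[:,1]-i["cy"])/i["fy"],np.ones(len(uv))]@R
    c=-R.T@t
    return c+d*((z-c[2])/d[:,2])[:,None]
def proj(C,X):
    i,R,t=C;p=np.atleast_2d(X)@R.T+t
    return np.c_[i["fx"]*p[:,0]/p[:,2]+i["cx"],i["fy"]*p[:,1]/p[:,2]+i["cy"]]
def rect(C,mask,z):
    "min-area rectangle of mask's largest blob on the plane z: centre, long, short, angle of long side (deg)"
    m=mask.astype(np.uint8);cs,_=cv2.findContours(m,cv2.RETR_EXTERNAL,cv2.CHAIN_APPROX_NONE)
    k=max(cs,key=cv2.contourArea)[:,0]
    P=toplane(C,k,z)[:,:2].astype(np.float32)
    (x,y),(w,h),a=cv2.minAreaRect(P)
    if w<h:w,h,a=h,w,a+90
    return [round(float(v),1) for v in(x,y,w,h,(a+90)%180-90)]
E
python3 - <<'E'
from h import *
C=cam("top")
f=bot.grab_frame("top")
for n,z in dict(body_block_mid=24,spacer1_mid=15,top_plate_mid=12,lever_hub=12,rest_head=126,nest=0,drill_chuck=60,oil_bottle=105,screwdriver=10,spanner=5,collar=30).items():
    for r in bot.cut_out(n,"top"):
        print(n,round(r["score"],2),r["bbox"],int(r["pixels"].sum()),f[r["pixels"]].mean(0).round(),rect(C,r["pixels"],z))
E
```

```text
body_block_mid 0.9 [196.6, 156.8, 30.3, 42.5] 847 [ 46.  73. 114.] [606.0, 304.3, 120.6, 58.3, -5.9]
spacer1_mid 0.69 [157.4, 173.3, 20.2, 42.9] 774 [161. 123.  61.] [561.4, 425.2, 120.0, 54.2, 2.3]
top_plate_mid 0.56 [257.2, 207.7, 25.9, 43.9] 775 [204. 130.  77.] [457.8, 128.7, 122.3, 52.7, 8.6]
lever_hub 0.64 [428.7, 177.2, 43.9, 79.0] 1356 [102.  99.  87.] [511.7, -381.9, 209.7, 124.1, -10.6]
lever_hub 0.38 [218.3, 120.9, 20.0, 17.1] 266 [121.  97.  87.] [748.5, 260.4, 53.0, 49.0, 1.5]
lever_hub 0.3 [312.6, 225.3, 48.7, 19.0] 327 [183. 181. 179.] [449.2, -48.1, 121.4, 36.8, -84.5]
nest 0.96 [344.7, 140.5, 50.4, 76.7] 2562 [77. 75. 74.] [615.6, -143.0, 210.2, 119.5, 5.4]
nest 0.35 [427.0, 175.2, 45.4, 82.1] 1338 [103. 100.  87.] [510.7, -391.4, 213.7, 122.9, -13.3]
drill_chuck 0.44 [275.7, 123.9, 15.7, 14.3] 188 [50. 50. 51.] [731.1, 99.0, 41.9, 38.5, 1.0]
drill_chuck 0.3 [429.1, 176.3, 45.7, 79.2] 1336 [102.  99.  86.] [509.9, -366.7, 199.4, 116.4, -10.6]
oil_bottle 0.67 [219.3, 118.0, 22.7, 20.2] 286 [119.  96.  86.] [726.1, 239.8, 60.9, 39.2, 45.7]
oil_bottle 0.32 [302.1, 177.9, 17.1, 12.3] 189 [34. 32. 30.] [585.3, 26.5, 39.7, 32.4, -83.6]
oil_bottle 0.21 [277.5, 124.0, 14.3, 15.9] 188 [50. 49. 50.] [720.2, 94.9, 40.1, 37.1, 0.6]
screwdriver 0.53 [363.7, 237.3, 55.8, 7.5] 322 [145.  60.  57.] [429.7, -204.7, 148.7, 25.2, -89.3]
spanner 0.66 [310.5, 228.0, 49.0, 16.8] 330 [184. 181. 179.] [453.4, -47.4, 128.4, 38.1, -80.1]
collar 0.85 [426.4, 130.4, 24.6, 21.7] 265 [137. 133. 131.] [716.4, -332.8, 61.0, 52.9, -62.7]
```

Candidates:
- **Body:** blue block at (209,178), the larger one. The small blue at (188,124) is the decoy.
- **Spacers:** brass at (168,193), (252,177), (193,230) and (234,238), so four. The turquoise at (161,282) is a decoy.
- **Top plate:** orange at (272,231).
- **Lever:** (452,220).
- **Rest:** (308,183).
- **Nest:** (368,178).

Next I fit these by colour and check one crop.

```bash
cat >> h.py <<'E'
def blobs(f,lo,hi,amin=300):
    h=cv2.cvtColor(f,cv2.COLOR_RGB2HSV);m=cv2.inRange(h,lo,hi)
    m=cv2.morphologyEx(m,cv2.MORPH_CLOSE,np.ones((9,9)))
    n,l,s,_=cv2.connectedComponentsWithStats(m)
    return [(l==k) for k in range(1,n) if s[k,4]>amin]
COL=dict(brass=((15,110,70),(24,255,255),15),orange=((5,120,90),(14,255,255),12),blue=((100,110,40),(120,255,255),24))
E
python3 - <<'E'
from h import *
f=bot.grab_frame("top");C=cam("top")
for n,(lo,hi,z) in COL.items():
    for b in blobs(f,lo,hi):
        ys,xs=np.nonzero(b);print(n,int(xs.mean()),int(ys.mean()),b.sum(),rect(C,b,z))
cv2.imwrite("pics/crop1.png",cv2.resize(f[95:265,140:400,::-1],None,fx=3,fy=3,interpolation=cv2.INTER_CUBIC))
E
```

```text
brass 252 177 734 [609.2, 188.6, 118.9, 50.4, 7.2]
brass 180 211 1603 [511.7, 387.9, 251.4, 106.8, 33.8]
brass 234 237 776 [437.0, 234.1, 119.5, 51.3, -11.2]
brass 18 295 3749 [261.0, 831.9, 376.1, 110.9, 3.9]
orange 272 231 753 [456.8, 128.6, 119.0, 50.3, 10.1]
blue 187 124 414 [758.8, 373.8, 87.9, 38.7, 9.4]
blue 209 177 804 [606.6, 306.3, 119.2, 54.5, -5.9]
blue 571 191 1481 [581.1, -696.9, 142.8, 104.9, 68.4]
blue 629 338 1334 [175.8, -848.6, 183.7, 54.1, -2.4]
```

View pics/crop1.png

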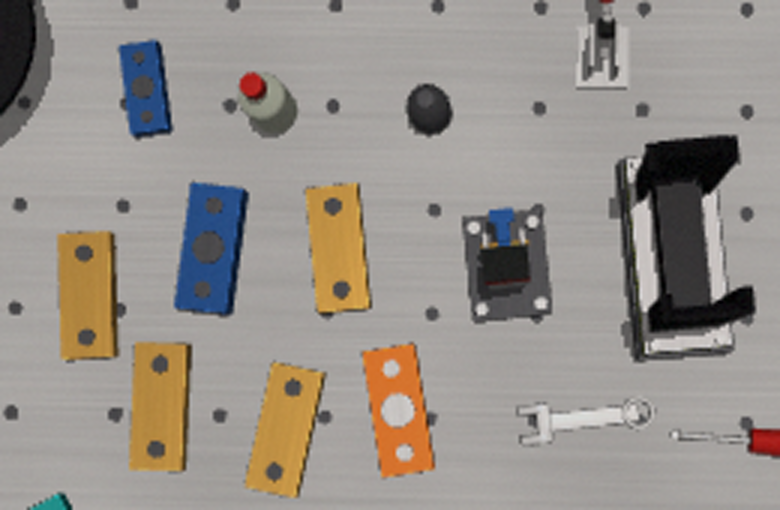

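Picture check: the four two-hole brass plates, the large blue body (three holes), the orange plate, the rest (pawl towards +x) and the nest are all as listed. I move above the rest and nest for a close look.

Request:
{"api": "step_arm", "payload": {
  "commands": [
    [[0,0,0,-0.334,-0.553,-0.087,1],[0,0,0,-0.334,-0.553,-0.087,1],[0,0,0,-0.334,-0.553,-0.087,1],[0,0,0,-0.334,-0.553,-0.087,1],[0,0,0,-0.334,-0.553,-0.087,1],[0,0,0,-0.334,-0.553,-0.087,1],[0,0,0,-0.334,-0.553,-0.087,1],[0,0,0,-0.334,-0.553,-0.087,1],[0,0,0,-0.334,-0.553,-0.087,1],[0,0,0,-0.334,-0.553,-0.087,1],[0,0,0,-0.334,-0.553,-0.087,1],[0,0,0,-0.334,-0.553,-0.087,1]]
  ]
}}

```text
time_s: 1.95
position: [411.0, -285.7, 258.1]
orientation: [-3.141, -0.001, -1.335]
ft_force: [1.0, 0.5, -0.1]
grip_width: 1.002
```

Request:
{"api": "step_arm", "payload": {
  "commands": [
    [[0,0,0,-0.334,-0.553,-0.087,1],[0,0,0,-0.334,-0.553,-0.087,1],[0,0,0,-0.334,-0.553,-0.087,1],[0,0,0,-0.334,-0.553,-0.087,1],[0,0,0,-0.334,-0.553,-0.087,1],[0,0,0,-0.334,-0.553,-0.087,1],[0,0,0,-0.334,-0.553,-0.087,1],[0,0,0,-0.334,-0.553,-0.087,1],[0,0,0,-0.334,-0.553,-0.087,1],[0,0,0,-0.334,-0.553,-0.087,1],[0,0,6.75,0,0,0,1],[0,0,6.75,0,0,0,1]]
  ]
}}

```text
time_s: 3.15
position: [640.6, -58.6, 300.9]
orientation: [3.141, -0.0, -1.573]
ft_force: [0.2, 0.0, -0.2]
grip_width: 1.001
```

Run:
```python
from h import *
o=bot.get_obs();print(o["time_s"],np.round(o["position"],1),np.round(o["orientation"],4),np.round(o["joint_positions"],2))
f=bot.grab_frame("wrist");cv2.imwrite("pics/w1.png",f[:,:,::-1]);np.save("w1.npy",f)
import json;json.dump({"position":list(o["position"]),"orientation":list(o["orientation"])},open("w1.json","w"))
```

```text
3.15 [640.6 -58.6 300.9] [ 3.1413 -0.     -1.5734] [-0.23  0.3   1.23 -0.    1.61  1.35]
```

View pics/w1.png

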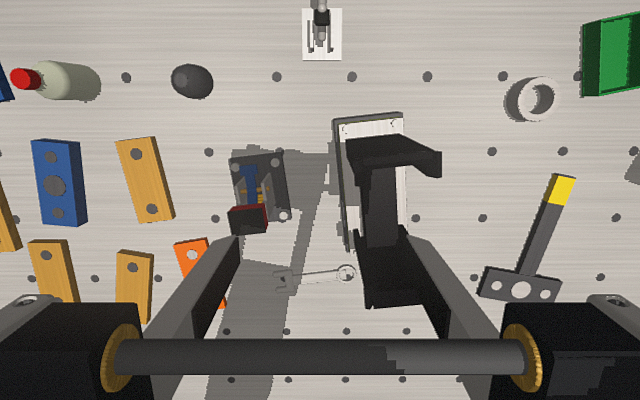

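The view shows the rest head at about (249,219), the nest pedestal at about (380,205), the brass, blue and orange plates at left, and the lever at right. I zoom in on the rest and nest to get their edges.

Run:
```python
from h import *
import json
f=np.load("w1.npy");o=json.load(open("w1.json"));C=cam("wrist",o)
g=cv2.convertScaleAbs(f,alpha=1.6,beta=25)
cr=cv2.resize(g[105:310,220:460,::-1],None,fx=2.9,fy=2.9,interpolation=cv2.INTER_CUBIC)
for k in range(0,240,20): cv2.putText(cr,str(220+k),(int(k*2.9),9),0,.33,(0,0,255),1);cv2.line(cr,(int(k*2.9),0),(int(k*2.9),4),(0,0,255),1)
for k in range(0,205,20): cv2.putText(cr,str(105+k),(0,int(k*2.9)+4),0,.33,(0,0,255),1)
cv2.imwrite("pics/w1c.png",cr)
r=bot.cut_out("rest_head","wrist");print([(x["score"],x["bbox"]) for x in r])
h=cv2.cvtColor(f,cv2.COLOR_RGB2HSV)
```

```text
[(0.66, [228.4, 190.0, 40.4, 46.1])]
```

View pics/w1c.png

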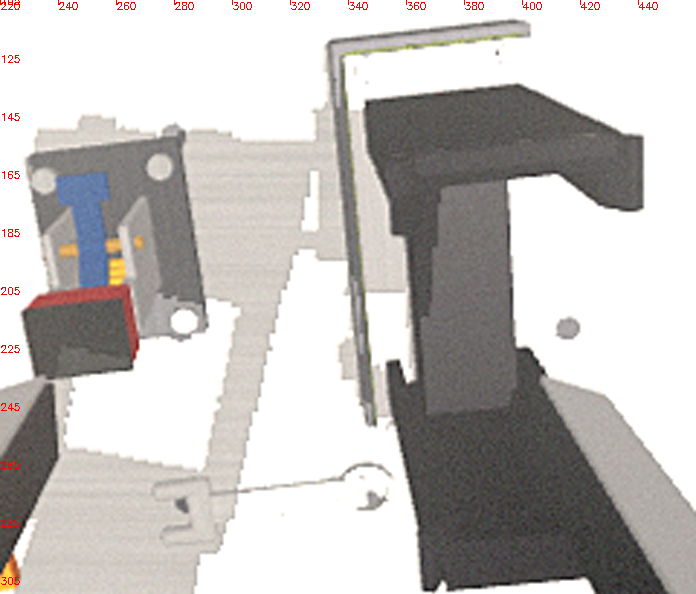

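Run:
```python
from h import *
import json
o=json.load(open("w1.json"));C=cam("wrist",o)
P=lambda p,z:toplane(C,[(220+x/2.9,105+y/2.9) for x,y in p],z)[:,:2]
def ang(a,b):d=b-a;return round(np.degrees(np.arctan2(d[1],d[0])),2),round(np.hypot(*d),1)
h=P([(22,311),(128,289),(133,361),(47,378)],126);print("head",h.round(1),h.mean(0),[ang(h[i],h[(i+1)%4]) for i in range(4)])
b=P([(345,54),(372,420),(530,37)],52);print("base",b.round(1),ang(b[1],b[0]),ang(b[2],b[0]))
q=P([(438,188),(427,414),(507,183),(515,390)],90);print("ped",q.round(1),ang(q[1],q[0]),ang(q[3],q[2]))
# guide tops z=200 inner/outer corners
g=P([(366,100),(518,84),(642,137),(643,208)],200);print("guide far",g.round(1))
g=P([(395,360),(423,590)],200);print("guide near",g.round(1))
```

```text
head [[603.2  44.1]
 [611.9   3.3]
 [582.7   2.9]
 [575.7  36.7]] [593.37007659  21.75804631] [(np.float64(-77.97), np.float64(41.7)), (np.float64(-179.14), np.float64(29.2)), (np.float64(101.73), np.float64(34.5)), (np.float64(15.13), np.float64(28.6))]
base [[ 692.9  -81.4]
 [ 522.3  -96.4]
 [ 699.8 -159.7]] (np.float64(5.04), np.float64(171.3)) (np.float64(95.0), np.float64(78.6))
ped [[ 642.8 -117.6]
 [ 543.1 -116.9]
 [ 644.8 -145.4]
 [ 554.3 -154.3]] (np.float64(-0.43), np.float64(99.7)) (np.float64(5.62), np.float64(90.9))
guide far [[ 691.7  -79.8]
 [ 696.1 -122.5]
 [ 681.  -158.9]
 [ 660.2 -161.3]]
guide near [[ 612.7  -90.2]
 [ 531.2 -101.7]]
```

Request:
{"api": "step_arm", "payload": {
  "commands": [
    [[0,0,0,0.58,0.34,0,1],[0,0,0,0.58,0.34,0,1],[0,0,0,0.58,0.34,0,1],[0,0,0,0,0,0,1],[0,0,0,0,0,0,1]]
  ]
}}

```text
time_s: 3.75
position: [588.7, -147.3, 301.3]
orientation: [-3.141, 0.001, -1.571]
ft_force: [0.0, 0.4, -0.1]
grip_width: 0.997
```

Run:
```python
from h import *
import json
o=bot.get_obs();print(o["time_s"],np.round(o["position"],1),np.round(o["orientation"],4))
f=bot.grab_frame("wrist");np.save("w2.npy",f)
json.dump({"position":list(o["position"]),"orientation":list(o["orientation"])},open("w2.json","w"))
g=cv2.convertScaleAbs(f,alpha=1.5,beta=25)
S=3;x0,y0=220,85
cr=cv2.resize(g[y0:y0+200,x0:x0+225,::-1],None,fx=S,fy=S,interpolation=cv2.INTER_CUBIC)
cv2.imwrite("pics/w2c.png",cr)
```

```text
3.75 [ 588.7 -147.3  301.3] [-3.1411e+00  5.0000e-04 -1.5708e+00]
```

View pics/w2c.png

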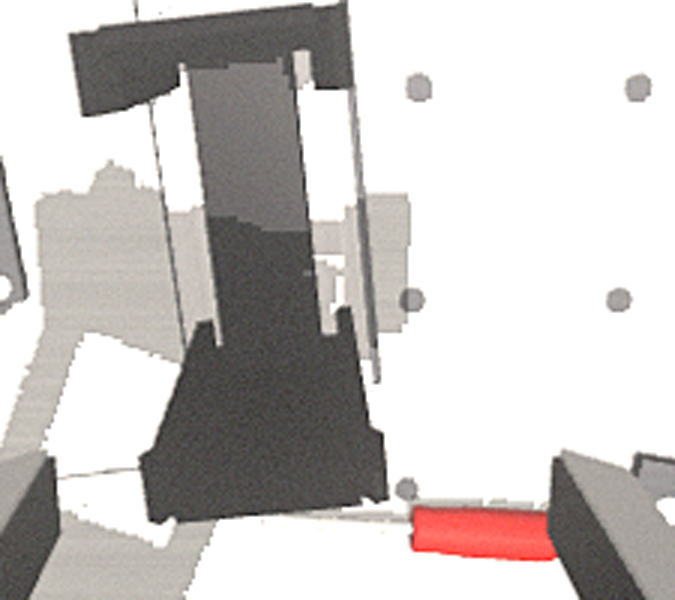

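Run:
```python
from h import *
import json
o=json.load(open("w2.json"));C=cam("wrist",o)
P=lambda p,z:toplane(C,[(220+x/3,85+y/3) for x,y in p],z)[:,:2]
def ang(a,b):d=b-a;return round(np.degrees(np.arctan2(d[1],d[0])),2),round(np.hypot(*d),1)
q=P([(190,68),(218,338),(298,90),(321,330)],90);print("ped",q.round(1),ang(q[1],q[0]),ang(q[3],q[2]))
for a in (5.05,6):
    n=np.array([-np.sin(np.radians(a)),np.cos(np.radians(a))]);print(a,"y'",(q@n).round(1))
for z in(45,52):
    b=P([(151,105),(183,345),(350,100),(376,380)],z);print("base",b.round(1),ang(b[1],b[0]),ang(b[3],b[2]),(b@n).round(1))
g=P([(70,35),(348,2),(388,497),(148,521),(140,455),(383,432),(350,88),(83,115)],200);print("guide",g.round(1),[ang(g[i],g[j]) for i,j in((1,0),(2,3),(3,0),(2,1))])
print("c",g[:4].mean(0))
```

```text
ped [[ 661.5 -105.8]
 [ 557.  -113.7]
 [ 653.6 -145.8]
 [ 560.4 -154.9]] (np.float64(4.31), np.float64(104.8)) (np.float64(5.55), np.float64(93.6))
5.05 y' [-163.6 -162.2 -202.8 -203.6]
6 y' [-174.4 -171.3 -213.3 -212.6]
base [[ 645.1  -84.2]
 [ 540.3  -94. ]
 [ 647.1 -167.3]
 [ 523.8 -180.7]] (np.float64(5.34), np.float64(105.3)) (np.float64(6.2), np.float64(124.1)) [-151.2 -150.  -234.  -234.4]
base [[ 645.6  -85.2]
 [ 542.4  -94.9]
 [ 647.6 -166.9]
 [ 526.2 -180.1]] (np.float64(5.34), np.float64(103.6)) (np.float64(6.2), np.float64(122.1)) [-152.2 -151.  -233.7 -234.1]
guide [[ 673.6  -86.1]
 [ 681.9 -159.5]
 [ 539.9 -173.4]
 [ 531.8 -100.5]
 [ 553.6  -99.1]
 [ 560.9 -171.4]
 [ 660.  -160.3]
 [ 652.9  -88.3]] [(np.float64(96.43), np.float64(73.8)), (np.float64(96.28), np.float64(73.3)), (np.float64(5.8), np.float64(142.5)), (np.float64(5.59), np.float64(142.7))]
c [ 606.78788056 -129.87173863]
```

Nest centre is (606.8, −130), yaw 5.7°, and the pedestal and guide outlines agree to about 0.3 mm. Next is a closer look at the rest head.

Request:
{"api": "step_arm", "payload": {
  "commands": [
    [[0,0,0,-0.677,0.035,0,1],[0,0,0,-0.677,0.035,0,1],[0,0,0,-0.677,0.035,0,1],[0,0,0,-0.677,0.035,0,1],[0,0,0,-0.677,0.035,0,1],[0,0,-5.7,0,0,0,1],[0,0,0,0,0,0,1],[0,0,0,0,0,0,1]]
  ]
}}

```text
time_s: 4.6
position: [580.3, 23.3, 301.1]
orientation: [-3.142, 0.0, -1.471]
ft_force: [-0.1, 0.4, 0.2]
grip_width: 1.0
```

```bash
cat >> h.py <<'E'
import json
def shot(tag,x0,y0,w,h,S,view=True):
    o=bot.get_obs();print(round(o["time_s"],2),np.round(o["position"],1),np.round(np.degrees(o["orientation"]),2),"F",np.round(o["ft_force"],1),"grip",round(o["grip_width"]*94,1))
    f=bot.grab_frame("wrist");np.save(tag+".npy",f)
    json.dump({"position":list(o["position"]),"orientation":list(o["orientation"])},open(tag+".json","w"))
    if view: cv2.imwrite(f"pics/{tag}.png",cv2.resize(cv2.convertScaleAbs(f,alpha=1.5,beta=25)[y0:y0+h,x0:x0+w,::-1],None,fx=S,fy=S,interpolation=cv2.INTER_CUBIC))
    return f,cam("wrist",o)
E
python3 -c "
from h import *
shot('w3',230,80,180,140,4)"
```

```text
4.6 [580.3  23.3 301.1] [-180.     0.   -84.3] F [-0.1  0.4  0.2] grip 94.0
```

View pics/w3.png

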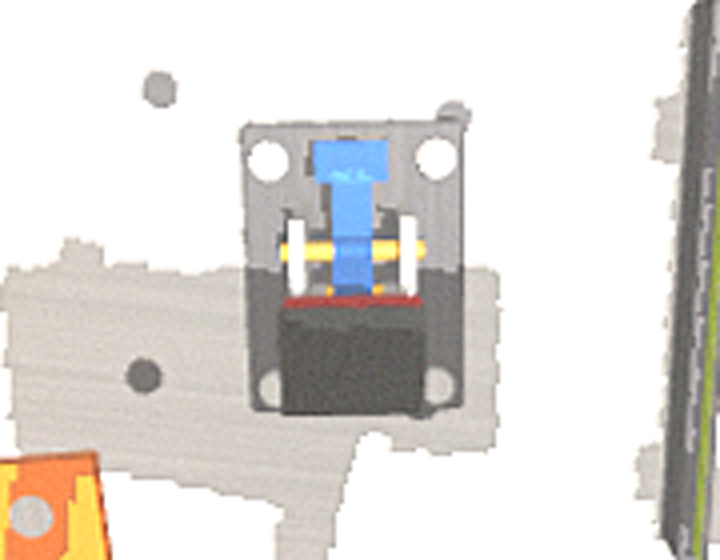

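Run:
```python
from h import *
o=json.load(open("w3.json"));C=cam("wrist",o)
h=toplane(C,[(230+x/4,80+y/4) for x,y in [(282,306),(421,304),(424,411),(281,414)]],126)[:,:2]
print(h.round(1),h.mean(0).round(1),np.linalg.norm(np.diff(h,axis=0),axis=1).round(1))
R=Ro.from_euler("xyz",o["orientation"]).as_matrix()
print((R.T@(np.r_[h.mean(0),95]-o["position"])/50).round(3))
```

```text
[[602.4  46.6]
 [606.6  10.3]
 [577.9   6.3]
 [573.2  44.5]] [590.   26.9] [36.5 29.  38.5]
[-0.054 -0.2    4.122]
```

Request:
{"api": "step_arm", "payload": {
  "commands": [
    [[0,0,0,-0.054,-0.2,0.2,1],[0,0,0,0,0,0.6,1],[0,0,0,0,0,0.7,1],[0,0,0,0,0,0.7,1],[0,0,0,0,0,0.7,1],[0,0,0,0,0,0.6,1],[0,0,0,0,0,0.4,1],[0,0,0,0,0,0.22,1],[0,0,0,0,0,0,0.6],[0,0,0,0,0,0,0.3],[0,0,0,0,0,0,0],[0,0,0,0,0,0,0]]
  ]
}}

```text
time_s: 5.85
position: [591.1, 26.0, 96.8]
orientation: [-3.139, -0.001, -1.471]
ft_force: [0.4, 0.1, -0.1]
grip_width: 0.694
```

Request:
{"api": "step_arm", "payload": {
  "commands": [
    [[0,0,0,0,0,0,0],[0,0,0,0,0,0,0],[0,0,0,0,0,0,0],[0,0,0,0,0,0,0]]
  ]
}}

```text
time_s: 6.25
position: [589.9, 27.6, 95.4]
orientation: [-3.141, 0.002, -1.471]
ft_force: [-0.2, 3.9, 2.6]
grip_width: 0.423
```

Request:
{"api": "step_arm", "payload": {
  "commands": [
    [[0,0,0,0,0,-0.12,0],[0,0,0,0,0,-0.12,0],[0,0,0,0,0,-0.12,0],[0,0,0,0,0,-0.12,0],[0,0,0,0,0,-0.12,0],[0,0,0,0,0,-0.12,0],[0,0,0,0,0,-0.12,0],[0,0,0,0,0,-0.12,0],[0,0,0,0,0,-0.12,0],[0,0,0,0,0,-0.12,0],[0,0,0,0,0,-0.12,0],[0,0,0,0,0,-0.02,0]]
  ]
}}

```text
time_s: 7.45
position: [589.8, 27.6, 161.7]
orientation: [-3.141, 0.002, -1.471]
ft_force: [2.1, 4.5, -4.3]
grip_width: 0.422
```

Request:
{"api": "step_arm", "payload": {
  "commands": [
    [[0,0,0,0,0,0,0],[0,0,0,0,0,0,0],[0,0,0,0,0,0,0]]
  ]
}}

```text
time_s: 7.75
position: [589.9, 27.6, 161.5]
orientation: [-3.141, 0.002, -1.471]
ft_force: [1.7, 5.1, -3.8]
grip_width: 0.422
```

Request:
{"api": "step_arm", "payload": {
  "commands": [
    [[0,0,0,0,0,-0.02,0],[0,0,0,0,0,0,0],[0,0,0,0,0,0,0],[0,0,0,0,0,0.05,0],[0,0,0,0,0,0.04,0],[0,0,0,0,0,0.04,0],[0,0,0,0,0,0.02,0],[0,0,0,0,0,0,0],[0,0,0,0,0,0,0]]
  ]
}}

```text
time_s: 8.65
position: [589.9, 27.6, 155.5]
orientation: [-3.141, 0.002, -1.471]
ft_force: [0.4, 5.0, -2.0]
grip_width: 0.416
```

Request:
{"api": "step_arm", "payload": {
  "commands": [
    [[0,0,0,0,0,0,0.5],[0,0,0,0,0,0,0.6],[0,0,0,0,0,0,0.7],[0,0,0,0,0,0,0.7],[0,0,0,0,0,-0.2,0.7],[0,0,0,0,0,-0.5,0.8],[0,0,0,0,0,-0.7,1],[0,0,0,0,0,-0.7,1],[0,0,0,0,0,-0.6,1],[0,0,0,0,0,-0.3,1],[0,0,0,0,0,0,1]]
  ]
}}

```text
time_s: 9.75
position: [591.4, 25.9, 309.1]
orientation: [-3.135, -0.001, -1.471]
ft_force: [0.5, 0.6, -0.3]
grip_width: 0.997
```

Run:
```python
from h import *
f=bot.grab_frame("scene");C=cam("scene")
h=cv2.cvtColor(f,cv2.COLOR_RGB2HSV);m=(cv2.inRange(h,(0,120,40),(8,255,255))|cv2.inRange(h,(172,120,40),(180,255,255)))
n,l,s,c=cv2.connectedComponentsWithStats(m)
print([(s[k].tolist(),c[k].round(1)) for k in range(1,n) if s[k,4]>25])
for q in(0,45,60): print(q,proj(C,[(590,27,102+q),(590,27,114+q),(590,27,126+q)]).round(1).tolist())
cv2.imwrite("pics/s2.png",cv2.resize(f[150:280,260:420,::-1],None,fx=4,fy=4,interpolation=cv2.INTER_CUBIC))
for n,(lo,hi,z) in COL.items():
    t=bot.grab_frame("top") if n=="brass" else t
    for b in blobs(t,lo,hi):
        r=rect(cam("top"),b,z)
        if r[1]>50 and r[0]>330: print(n,b.sum(),r)
o=bot.get_obs();print(o["time_s"],o["position"])
```

```text
[([315, 188, 21, 11, 107], array([325.3, 193.4])), ([199, 216, 28, 11, 206], array([212.6, 220.8])), ([436, 228, 9, 9, 63], array([440. , 231.8])), ([320, 303, 16, 17, 138], array([327.6, 311.3]))]
0 [[324.1, 210.3], [324.1, 206.4], [324.1, 202.5]]
45 [[324.2, 195.4], [324.2, 191.3], [324.3, 187.1]]
60 [[324.2, 190.2], [324.3, 186.1], [324.3, 181.8]]
brass 1604 [511.7, 387.9, 251.6, 107.4, 33.1]
brass 396 [438.9, 249.0, 120.6, 32.5, -4.1]
orange 489 [474.6, 131.7, 83.1, 50.8, 11.1]
blue 414 [758.8, 373.8, 87.9, 38.7, 9.4]
blue 804 [606.6, 306.3, 119.3, 54.5, -5.9]
9.85 [589.36658117  26.16797131 304.63614533]
```

View pics/s2.png

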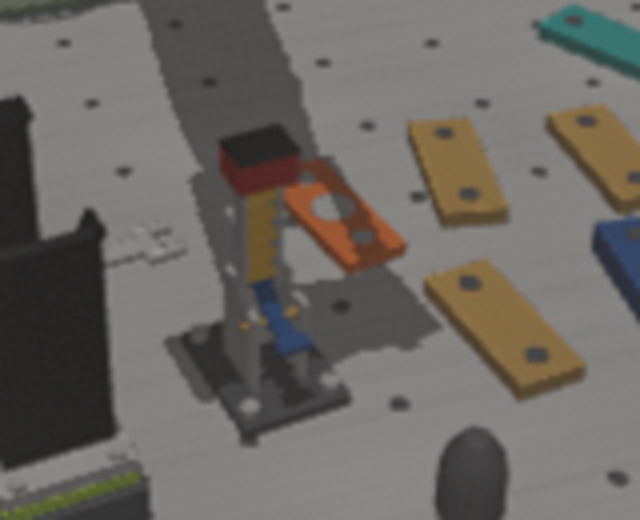

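Run:
```python
from h import *
C=cam("scene");a=np.radians(5.7);R=np.array([[np.cos(a),-np.sin(a)],[np.sin(a),np.cos(a)]])
for q in(45,60):
    for z in(90,114,126-.0):
        pass
    P=[np.r_[np.array([590,27])+R@np.array(c),z+q] for z in(126,102-12) for c in((15,20),(15,-20),(-15,-20),(-15,20))]
    print(q,((proj(C,P)-[260,150])*4).round(0).tolist())
f,W=shot('w4',230,60,180,150,4)
for q in(45,60):
    P=[np.r_[np.array([590,27])+R@np.array(c),126+q] for c in((15,20),(15,-20),(-15,-20),(-15,20))]
    print(q,((proj(W,P)-[230,60])*4).round(0).tolist())
```

```text
45 [[299.0, 154.0], [236.0, 170.0], [216.0, 143.0], [277.0, 128.0], [298.0, 203.0], [236.0, 220.0], [216.0, 192.0], [276.0, 177.0]]
60 [[300.0, 133.0], [236.0, 149.0], [215.0, 122.0], [277.0, 107.0], [298.0, 183.0], [236.0, 199.0], [216.0, 172.0], [277.0, 156.0]]
9.85 [589.4  26.2 304.6] [ 1.7992e+02  1.0000e-02 -8.4290e+01] F [-0.2  0.5 -0.3] grip 93.8
45 [[274.0, 452.0], [444.0, 452.0], [442.0, 573.0], [276.0, 573.0]]
60 [[270.0, 466.0], [447.0, 466.0], [445.0, 593.0], [272.0, 593.0]]
```

View pics/w4.png

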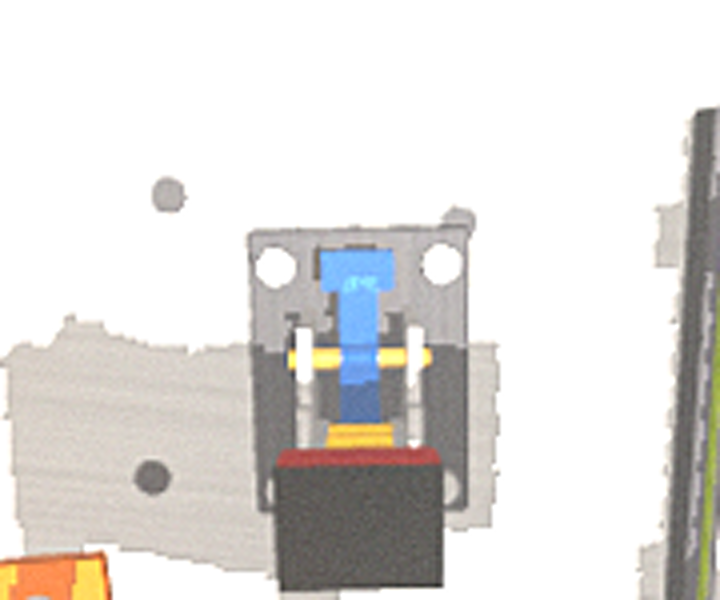

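Correction: the head top is at 114 mm on rung 0, not the 126 I had used. With 174 mm expected on rung 60, both views fit (measured about 171–174). The rest therefore hangs on the 60 mm rung, which suits four spacers. Now the body.

Request:
{"api": "step_arm", "payload": {
  "commands": [
    [[0,0,0,-0.69,-0.11,0.1,1],[0,0,0,-0.69,-0.11,0.2,1],[0,0,0,-0.69,-0.11,0.3,1],[0,0,0,-0.69,-0.11,0.3,1],[0,0,0,-0.69,-0.11,0.3,1],[0,0,0,-0.69,-0.11,0.3,1],[0,0,0,-0.69,-0.11,0.3,1],[0,0,0,-0.69,-0.11,0.3,1],[0,0,5.8,0,0,0,1],[0,0,5.8,0,0,0,1],[0,0,0,0,0,0,1]]
  ]
}}

```text
time_s: 11.0
position: [604.5, 305.1, 197.3]
orientation: [3.137, -0.002, -1.673]
ft_force: [0.5, 0.4, -0.5]
grip_width: 1.0
```

```bash
cat >> h.py <<'E'
def go(x,y,z,yaw=None,o=None):
    "total shift in tool units from the measured pose, and turn about tool z (deg) to make yaw (deg)"
    o=o or bot.get_obs();R=Ro.from_euler("xyz",o["orientation"]).as_matrix()
    s=R.T@(np.array([x,y,z])-o["position"])/50
    t=None if yaw is None else round((np.degrees(o["orientation"][2])-yaw+180)%360-180,2)
    print("  shift",s.round(3),"turn z",t)
def meas(tag,col,z=None,crop=None):
    f,C=shot(tag,0,0,1,1,1,False);o=json.load(open(tag+".json"));lo,hi,th=COL[col];z=z or th
    best=None
    for b in blobs(f,lo,hi,2500):
        r=rect(C,b,z);d=np.hypot(r[0]-o["position"][0],r[1]-o["position"][1]);print("  ",b.sum(),r)
        if best is None or d<best[0]:best=(d,r)
    r=best[1];go(r[0],r[1],2,(r[4]-90))
    return r
E
python3 -c "
from h import *
meas('b1','blue')"
```

```text
11.0 [604.5 305.1 197.3] [ 1.7971e+02 -1.4000e-01 -9.5840e+01] F [ 0.5  0.4 -0.5] grip 94.0
   4171 [609.2, 309.4, 119.5, 49.3, -5.6]
  shift [-0.106 -0.092  3.92 ] turn z -0.16
```

Request:
{"api": "step_arm", "payload": {
  "commands": [
    [[0,0,0,-0.106,-0.092,0.3,1],[0,0,0,0,0,0.7,1],[0,0,0,0,0,0.8,1],[0,0,0,0,0,0.8,1],[0,0,0,0,0,0.6,1],[0,0,0,0,0,0.4,1],[0,0,0,0,0,0.24,1],[0,0,0,0,0,0,1],[0,0,0,0,0,0,0.4],[0,0,0,0,0,0,0],[0,0,0,0,0,0,0],[0,0,0,0,0,0,0]]
  ]
}}

```text
time_s: 12.25
position: [612.2, 310.3, 10.0]
orientation: [-3.14, 0.001, -1.673]
ft_force: [-0.7, 0.0, -0.1]
grip_width: 0.694
```

Request:
{"api": "step_arm", "payload": {
  "commands": [
    [[0,0,0,0,0,0,0],[0,0,0,0,0,0,0]]
  ]
}}

```text
time_s: 12.45
position: [611.5, 309.9, 9.1]
orientation: [-3.141, -0.0, -1.673]
ft_force: [0.0, 1.2, 4.8]
grip_width: 0.53
```

Request:
{"api": "step_arm", "payload": {
  "commands": [
    [[0,0,0,0,0,-0.3,0],[0,0,0,0,0,-0.8,0],[0,0,0,0,0,-0.9,0],[0,0,0,0,0,-0.9,0],[0,0,0,0,0,-0.9,0],[0,0,0,0.4,-0.04,-0.6,0],[0,0,0,0.7,-0.06,-0.22,0],[0,0,0,0.76,-0.08,0,0],[0,0,0,0.76,-0.08,0,0],[0,0,0,0.76,-0.08,0,0],[0,0,0,0.76,-0.08,0,0],[0,0,0,0.76,-0.08,0,0]]
  ]
}}

```text
time_s: 13.65
position: [610.0, 62.3, 239.5]
orientation: [3.14, 0.0, -1.673]
ft_force: [0.4, 0.1, -4.2]
grip_width: 0.529
```

Request:
{"api": "step_arm", "payload": {
  "commands": [
    [[0,0,0,0.76,-0.08,0,0],[0,0,0,0.76,-0.08,0,0],[0,0,0,0.76,-0.08,0,0],[0,0,0,0.76,-0.08,0,0],[0,0,0,0.7,-0.06,0,0],[0,0,0,0.5,-0.04,0,0],[0,0,0,0.38,-0.01,0,0],[0,0,-5.75,0,0,0,0],[0,0,-5.75,0,0,0,0],[0,0,0,0,0,0,0],[0,0,0,0,0,0,0]]
  ]
}}

```text
time_s: 14.75
position: [608.5, -167.8, 239.5]
orientation: [3.141, 0.001, -1.474]
ft_force: [0.1, 0.9, -3.5]
grip_width: 0.527
```

Run:
```python
from h import *
f,C=shot('n1',200,90,260,190,3)
go(606.8,-130,240,-84.3)
for b in blobs(f,*COL["blue"][:2],2500):
    ys,xs=np.nonzero(b);print(b.sum(),xs.min(),xs.max(),ys.min(),ys.max())
```

```text
14.75 [ 608.5 -167.8  239.5] [ 1.7997e+02  3.0000e-02 -8.4480e+01] F [ 0.1  0.9 -3.5] grip 49.5
  shift [-0.755 -0.038 -0.008] turn z -0.15
14268 268 372 146 335
```

View pics/n1.png

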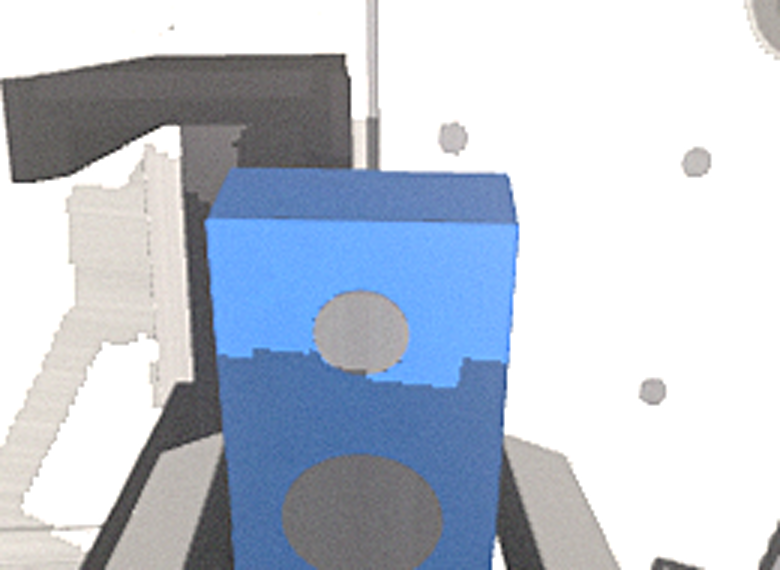

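```bash
cat >> h.py <<'E'
def held(uv,zt):
    "pixels of points on the held part at tool z = zt -> tool x,y"
    i=bot.camera_info("wrist");T=i["tool_from_camera"];uv=np.atleast_2d(np.asarray(uv,float))
    d=np.c_[(uv[:,0]-i["cx"])/i["fx"],(uv[:,1]-i["cy"])/i["fy"],np.ones(len(uv))]@T[:3,:3].T;c=T[:3,3]
    return (c+d*((zt-c[2])/d[:,2])[:,None])[:,:2].round(1)
E
python3 - <<'E'
from h import *
for z in(-15,-19):print(z,held([(269,163),(372.7,164.3)],z).tolist(),held([(321,262)],z))
E
```

```text
-15 [[-25.1, -54.0], [25.9, -53.3]] [[ 0.5 -0. ]]
-19 [[-24.5, -54.7], [25.3, -54.1]] [[ 0.5 -2.1]]
```

Run:
```python
from h import *
f=np.load("n1.npy");h=cv2.cvtColor(f,cv2.COLOR_RGB2HSV);m=cv2.inRange(h,(95,90,30),(125,255,255))
for c in(300,310,330,340):print(c,np.nonzero(m[:,c])[0][[0,-1]])
g=cv2.cvtColor(f,cv2.COLOR_RGB2GRAY).astype(int);print(g[315:350,310].tolist())
for z in(-14,-16,-18):print(z,held([(320,163.5),(320,334.5)],z).tolist())
```

```text
300 [146 332]
310 [146 333]
330 [147 334]
340 [148 334]
[60, 62, 56, 61, 54, 57, 51, 51, 48, 59, 52, 53, 51, 57, 53, 53, 47, 44, 27, 212, 223, 220, 231, 161, 57, 33, 43, 49, 54, 50, 58, 49, 52, 57, 55]
-14 [[-0.0, -53.5], [-0.1, 47.2]]
-16 [[-0.0, -53.9], [-0.1, 45.6]]
-18 [[-0.0, -54.3], [-0.1, 44.0]]
```

The held block is pitched about 12° (+x end up) and has slipped about 9 mm, so the grip probably slackened. I'll put it back on its free spot on the table and regrasp it centred.

Request:
{"api": "step_arm", "payload": {
  "commands": [
    [[0,0,0,-0.4,-0.04,-0.4,0],[0,0,0,-0.75,-0.075,0,0],[0,0,0,-0.75,-0.075,0,0],[0,0,0,-0.75,-0.075,0,0],[0,0,0,-0.75,-0.075,0,0],[0,0,0,-0.75,-0.075,0,0],[0,0,0,-0.75,-0.075,0,0],[0,0,0,-0.75,-0.075,0,0],[0,0,0,-0.75,-0.075,0,0],[0,0,0,-0.75,-0.075,0,0],[0,0,0,-0.75,-0.075,0.4,0],[0,0,0,-0.75,-0.075,0.6,0]]
  ]
}}

```text
time_s: 16.0
position: [611.2, 268.9, 212.5]
orientation: [-3.135, 0.001, -1.474]
ft_force: [1.3, 0.3, -4.5]
grip_width: 0.529
```

Request:
{"api": "step_arm", "payload": {
  "commands": [
    [[0,0,0,-0.75,-0.075,0.6,0],[0,0,0,-0.1,0,0.7,0],[0,0,0,0,0,0.7,0],[0,0,0,0,0,0.7,0],[0,0,0,0,0,0.5,0],[0,0,0,0,0,0.2,0],[0,0,0,0,0,0.1,0],[0,0,0,0,0,0.1,0],[0,0,0,0,0,0.1,0],[0,0,0,0,0,0,0]]
  ]
}}

```text
time_s: 17.0
position: [611.4, 309.7, 27.0]
orientation: [-3.137, 0.001, -1.473]
ft_force: [1.4, -0.8, -0.8]
grip_width: 0.53
```

Release, rise and remeasure.

Request:
{"api": "step_arm", "payload": {
  "commands": [
    [[0,0,0,0,0,0.06,0],[0,0,0,0,0,0,0.6],[0,0,0,0,0,0,0.8],[0,0,0,0,0,0,1],[0,0,0,0,0,0,1],[0,0,0,0,0,-0.7,1],[0,0,0,0,0,-0.9,1],[0,0,0,0,0,-0.9,1],[0,0,0,0,0,-0.7,1],[0,0,0,0,0,-0.3,1],[0,0,0,0,0,0,1],[0,0,0,0,0,0,1]]
  ]
}}

```text
time_s: 18.2
position: [608.0, 308.6, 194.5]
orientation: [3.139, -0.001, -1.473]
ft_force: [0.3, -0.2, -0.1]
grip_width: 0.998
```

```bash
python3 -c "
from h import *
meas('b2','blue')"
```

```text
18.2 [608.  308.6 194.5] [ 1.7982e+02 -4.0000e-02 -8.4390e+01] F [ 0.3 -0.2 -0.1] grip 93.8
   4220 [610.0, 308.5, 119.5, 49.2, 6.1]
  shift [-1.000e-03 -7.200e-02  3.826e+00] turn z -0.49
```

Request:
{"api": "step_arm", "payload": {
  "commands": [
    [[0,0,-0.49,0,0,0.4,1],[0,0,0,0,0,0.8,1],[0,0,0,0,0,0.8,1],[0,0,0,0,0,0.8,1],[0,0,0,0,0,0.5,1],[0,0,0,0,0,0.3,1],[0,0,0,0,0,0.1,1],[0,0,0,0,0,0,1],[0,0,0,0,0,0,1],[0,0,0,0,0,0,1],[0,0,0,0,0,0,1]]
  ]
}}

```text
time_s: 19.35
position: [610.3, 309.5, 13.5]
orientation: [-3.139, 0.001, -1.464]
ft_force: [0.7, -0.4, 0.9]
grip_width: 0.998
```

```bash
python3 -c "
from h import *
print(bot.get_obs()['position']);go(610,308.5,4,-83.9)"
```

```text
[610.29291009 309.52689542  13.51743286]
  shift [0.02  0.009 0.19 ] turn z 0.01
```

Request:
{"api": "step_arm", "payload": {
  "commands": [
    [[0,0,0,0.02,0.01,0.19,1],[0,0,0,0,0,0,0.7],[0,0,0,0,0,0,0.3],[0,0,0,0,0,0,0],[0,0,0,0,0,0,0],[0,0,0,0,0,0,0],[0,0,0,0,0,0,0],[0,0,0,0,0,0,0]]
  ]
}}

```text
time_s: 20.15
position: [608.8, 308.2, 2.3]
orientation: [-3.141, 0.0, -1.464]
ft_force: [-0.6, 1.2, 0.6]
grip_width: 0.527
```

Request:
{"api": "step_arm", "payload": {
  "commands": [
    [[0,0,0,0,0,-0.2,0],[0,0,0,0,0,-0.6,0],[0,0,0,0,0,-0.8,0],[0,0,0,0,0,-0.9,0],[0,0,0,0,0,-0.9,0],[0,0,0,0.2,0.02,-0.7,0],[0,0,0,0.5,0.06,-0.4,0],[0,0,0,0.7,0.08,-0.22,0],[0,0,0,0.75,0.09,0,0],[0,0,0,0.75,0.09,0,0],[0,0,0,0.75,0.09,0,0],[0,0,0,0.75,0.09,0,0]]
  ]
}}

```text
time_s: 21.35
position: [605.1, 85.0, 237.7]
orientation: [3.14, 0.0, -1.464]
ft_force: [0.7, 0.1, -3.1]
grip_width: 0.528
```

Request:
{"api": "step_arm", "payload": {
  "commands": [
    [[0,0,0,0.75,0.09,0,0],[0,0,0,0.75,0.09,0,0],[0,0,0,0.75,0.09,0,0],[0,0,0,0.75,0.09,0,0],[0,0,0,0.7,0.08,0,0],[0,0,0,0.4,0.05,0,0],[0,0,0.4,0.2,0.02,0,0],[0,0,0,0,0,0,0],[0,0,0,0,0,0,0],[0,0,0,0,0,0,0],[0,0,0,0,0,0,0],[0,0,0,0,0,0,0]]
  ]
}}

```text
time_s: 22.55
position: [603.8, -129.0, 238.2]
orientation: [-3.142, 0.0, -1.47]
ft_force: [-0.1, 0.0, -4.0]
grip_width: 0.531
```

```bash
cat >> h.py <<'E'
def tilt(tag,col,zt):
    "held plate: rows of near end and far end of its top face at columns 305 and 336 (tool y there, as if level at zt), width at row 200"
    f,C=shot(tag,0,0,1,1,1,False);lo,hi,_=COL[col]
    m=cv2.inRange(cv2.cvtColor(f,cv2.COLOR_RGB2HSV),np.array(lo)-[0,40,50],hi);m=cv2.morphologyEx(m,cv2.MORPH_OPEN,np.ones((3,3)))
    g=cv2.GaussianBlur(cv2.cvtColor(f,cv2.COLOR_RGB2GRAY),(1,3),0).astype(int)
    for c in(300,342):
        r=np.nonzero(m[:,c])[0];r=r[r<345];e=np.abs(np.diff(g[:,c]))
        print("  col",c,"rows",r[0],r[-1],"strong steps",[int(k) for k in np.nonzero(e>14)[0] if r[0]-3<=k<=r[0]+30],"y far/near",held([(c,r[0]),(c,r[-1])],zt).tolist())
    w=np.nonzero(m[190])[0];print("  width row190",held([(w[0],190),(w[-1]+1,190)],zt).tolist())
    go(606.8,-130,240,-84.3)
E
python3 -c "
from h import *
tilt('n2','blue',-20)"
```

```text
22.55 [ 603.8 -129.   238.2] [-1.800e+02  1.000e-02 -8.422e+01] F [-0.1  0.  -4. ] grip 50.0Traceback (most recent call last):
  File "<string>", line 3, in <module>
    tilt('n2','blue',-20)
    ~~~~^^^^^^^^^^^^^^^^^
  File "h.py", line 62, in tilt
    m=cv2.inRange(cv2.cvtColor(f,cv2.COLOR_RGB2HSV),np.array(lo)-[0,40,50],hi);m=cv2.morphologyEx(m,cv2.MORPH_OPEN,np.ones((3,3)))
cv2.error: OpenCV(4.12.0) /io/opencv/modules/core/src/arithm.cpp:2092: error: (-215:Assertion failed) lb.type() == ub.type() in function 'inRange'
```

```bash
sed -i 's/np.array(lo)-\[0,40,50\],hi)/(lo[0],lo[1]-40,lo[2]-35),hi)/; s/f,C=shot(tag,0,0,1,1,1,False);lo,hi,_=COL/f=shot(tag,0,0,1,1,1,False)[0];lo,hi,_=COL/' h.py
python3 -c "
from h import *
tilt('n2','blue',-21)"
```

```text
22.6 [ 603.8 -129.2  238.2] [-180.      0.    -84.23] F [-0.1 -0.2 -2.8] grip 49.8
  col 300 rows 144 338 strong steps [143, 150, 151] y far/near [[-9.3, -64.1], [-11.2, 43.9]]
  col 342 rows 145 338 strong steps [142, 143, 144, 145, 150, 151] y far/near [[10.3, -63.6], [12.2, 43.9]]
  width row190 [[-24.3, -41.8], [25.7, -41.8]]
  shift [ 0.018 -0.059 -0.036] turn z 0.05
```

The block is level and centred now. I lower it into the pocket.

Request:
{"api": "step_arm", "payload": {
  "commands": [
    [[0,0,0,0.02,-0.06,0,0],[0,0,0,0,0,0.2,0],[0,0,0,0,0,0.3,0],[0,0,0,0,0,0.1,0],[0,0,0,0,0,0.1,0],[0,0,0,0,0,0.1,0],[0,0,0,0,0,0.1,0],[0,0,0,0,0,0.1,0],[0,0,0,0,0,0.1,0],[0,0,0,0,0,0.1,0]]
  ]
}}

```text
time_s: 23.65
position: [607.3, -130.5, 179.2]
orientation: [-3.14, -0.0, -1.471]
ft_force: [-2.3, 2.8, 4.2]
grip_width: 0.53
```

Request:
{"api": "step_arm", "payload": {
  "commands": [
    [[0,0,0,0,0,0.2,0],[0,0,0,0,0,0.2,0],[0,0,0,0,0,0.2,0],[0,0,0,0,0,0.2,0],[0,0,0,0,0,0.2,0],[0,0,0,0,0,0.2,0],[0,0,0,0,0,0.2,0],[0,0,0,0,0,0.1,0],[0,0,0,0,0,0.1,0],[0,0,0,0,0,0,0],[0,0,0,0,0,0,0]]
  ]
}}

```text
time_s: 24.75
position: [607.6, -130.5, 98.7]
orientation: [-3.14, -0.0, -1.471]
ft_force: [2.4, 2.9, -1.8]
grip_width: 0.532
```

Request:
{"api": "step_arm", "payload": {
  "commands": [
    [[0,0,0,0,0,0.06,0],[0,0,0,0,0,0.04,0],[0,0,0,0,0,0,0],[0,0,0,0,0,0,0],[0,0,0,0,0,0,0.6],[0,0,0,0,0,0,0.7],[0,0,0,0,0,0,0.7],[0,0,0,0,0,-0.1,0.7],[0,0,0,0,0,-0.4,0.7],[0,0,0,0,0,-0.8,0.7],[0,0,0,0,0,-0.9,0.7],[0,0,0,0,0,-0.9,0.8]]
  ]
}}

```text
time_s: 25.95
position: [606.2, -130.9, 249.4]
orientation: [3.14, 0.0, -1.472]
ft_force: [0.5, 0.1, -0.9]
grip_width: 0.756
```

Run:
```python
from h import *
f,C=shot('n3',230,120,180,150,4,False)
for b in blobs(f,*COL["blue"][:2],800): print(b.sum(),rect(C,b,114))
go(609,188.6,200,7.2-90)
```

```text
25.95 [ 606.2 -130.9  249.4] [179.94   0.   -84.32] F [ 0.5  0.1 -0.9] grip 71.1
4634 [604.1, -131.5, 111.7, 50.3, 5.8]
  shift [-6.403 -0.582  1.16 ] turn z -1.51
```

Request:
{"api": "step_arm", "payload": {
  "commands": [
    [[0,0,0,-0.5,-0.05,0,0.9],[0,0,0,-0.74,-0.066,0,1],[0,0,0,-0.74,-0.066,0,1],[0,0,0,-0.74,-0.066,0,1],[0,0,0,-0.74,-0.066,0,1],[0,0,0,-0.74,-0.066,0,1],[0,0,0,-0.74,-0.066,0,1],[0,0,0,-0.74,-0.066,0.4,1],[0,0,0,-0.5,-0.05,0.4,1],[0,0,0,-0.22,-0.02,0.36,1],[0,0,-1.5,0,0,0,1],[0,0,0,0,0,0,1]]
  ]
}}

```text
time_s: 27.2
position: [603.8, 190.2, 190.0]
orientation: [3.141, -0.001, -1.444]
ft_force: [-0.6, -0.1, 0.8]
grip_width: 1.001
```

Request:
{"api": "step_arm", "payload": {
  "commands": [
    [[0,0,0,0,0,0,1],[0,0,0,0,0,0,1],[0,0,0,0,0,0,1]]
  ]
}}

```text
time_s: 27.5
position: [604.8, 189.8, 191.4]
orientation: [-3.139, -0.0, -1.446]
ft_force: [-0.6, 0.7, -0.6]
grip_width: 1.001
```

```bash
python3 -c "
from h import *
meas('a1','brass')"
```

```text
27.5 [604.8 189.8 191.4] [-179.88   -0.    -82.87] F [-0.6  0.7 -0.6] grip 94.1
   4855 [611.4, 189.8, 118.9, 49.8, 7.1]
   5389 [563.8, 424.5, 121.0, 57.2, 3.8]
   2982 [460.9, 352.8, 125.7, 54.1, -0.4]
   2841 [437.1, 266.8, 114.6, 49.9, -11.2]
  shift [ 0.02  -0.128  3.784] turn z 0.04
```

Request:
{"api": "step_arm", "payload": {
  "commands": [
    [[0,0,0,0.02,-0.128,0.3,1],[0,0,0,0,0,0.8,1],[0,0,0,0,0,0.9,1],[0,0,0,0,0,0.8,1],[0,0,0,0,0,0.5,1],[0,0,0,0,0,0.3,1],[0,0,0,0,0,0.1,1],[0,0,0,0,0,0,1],[0,0,0,0,0,0,1],[0,0,0,0,0,0,1]]
  ]
}}

```text
time_s: 28.55
position: [612.2, 190.7, 7.3]
orientation: [-3.138, 0.0, -1.445]
ft_force: [-0.6, 0.4, -1.0]
grip_width: 1.002
```

Request:
{"api": "step_arm", "payload": {
  "commands": [
    [[0,0,0,0.018,0.016,0.09,1],[0,0,0,0,0,0,0.7],[0,0,0,0,0,0,0.3],[0,0,0,0,0,0,0],[0,0,0,0,0,0,0],[0,0,0,0,0,0,0],[0,0,0,0,0,0,0],[0,0,0,0,0,0,0]]
  ]
}}

```text
time_s: 29.35
position: [609.8, 189.5, 0.7]
orientation: [-3.142, 0.0, -1.445]
ft_force: [0.3, 0.5, 0.8]
grip_width: 0.53
```

Request:
{"api": "step_arm", "payload": {
  "commands": [
    [[0,0,0,0,0,-0.2,0],[0,0,0,0,0,-0.6,0],[0,0,0,0,0,-0.8,0],[0,0,0,0,0,-0.9,0],[0,0,0,0,0,-0.9,0],[0,0,0,0.2,0.03,-0.7,0],[0,0,0,0.5,0.07,-0.4,0],[0,0,0,0.7,0.1,-0.24,0],[0,0,0,0.75,0.1,0,0],[0,0,0,0.75,0.1,0,0],[0,0,0,0.75,0.1,0,0],[0,0,0,0.75,0.1,0,0]]
  ]
}}

```text
time_s: 30.55
position: [607.0, -34.0, 238.1]
orientation: [-3.141, -0.0, -1.445]
ft_force: [0.8, 0.5, -2.1]
grip_width: 0.529
```

Request:
{"api": "step_arm", "payload": {
  "commands": [
    [[0,0,0,0.75,0.1,0,0],[0,0,0,0.75,0.1,0,0],[0,0,0,0.3,0.05,0,0],[0,0,1.4,0.13,0.02,0,0],[0,0,0,0,0,0,0],[0,0,0,0,0,0,0],[0,0,0,0,0,0,0],[0,0,0,0,0,0,0],[0,0,0,0,0,0,0]]
  ]
}}

```text
time_s: 31.45
position: [606.4, -129.1, 237.7]
orientation: [-3.142, 0.0, -1.468]
ft_force: [-0.3, -0.4, -2.1]
grip_width: 0.527
```

```bash
python3 -c "
from h import *
tilt('n4','brass',-12.5)"
```

```text
31.45 [ 606.4 -129.1  237.7] [-1.800e+02  1.000e-02 -8.412e+01] F [-0.3 -0.4 -2.1] grip 49.5
  col 300 rows 144 338 strong steps [146, 147, 148] y far/near [[-9.8, -62.9], [-11.9, 50.8]]
  col 342 rows 145 338 strong steps [146, 147, 148] y far/near [[10.8, -62.4], [12.8, 50.8]]
  width row190 [[-91.6, -39.5], [108.9, -39.5]]
  shift [ 0.015 -0.008 -0.047] turn z 0.16
```

Request:
{"api": "step_arm", "payload": {
  "commands": [
    [[0,0,0,0.015,0,0.2,0],[0,0,0,0,0,0.3,0],[0,0,0,0,0,0.1,0],[0,0,0,0,0,0.1,0],[0,0,0,0,0,0.1,0],[0,0,0,0,0,0.1,0],[0,0,0,0,0,0.1,0],[0,0,0,0,0,0.1,0]]
  ]
}}

```text
time_s: 32.3
position: [606.4, -130.5, 182.7]
orientation: [-3.141, 0.0, -1.469]
ft_force: [-1.0, 0.7, -0.6]
grip_width: 0.532
```

Request:
{"api": "step_arm", "payload": {
  "commands": [
    [[0,0,0,0,0,0.2,0],[0,0,0,0,0,0.2,0],[0,0,0,0,0,0.2,0],[0,0,0,0,0,0.2,0],[0,0,0,0,0,0.2,0],[0,0,0,0,0,0.15,0],[0,0,0,0,0,0.1,0],[0,0,0,0,0,0.05,0],[0,0,0,0,0,0,0],[0,0,0,0,0,0,0],[0,0,0,0,0,0,0]]
  ]
}}

```text
time_s: 33.4
position: [606.3, -130.7, 117.8]
orientation: [3.141, 0.0, -1.469]
ft_force: [-0.5, 0.7, -2.6]
grip_width: 0.533
```

Request:
{"api": "step_arm", "payload": {
  "commands": [
    [[0,0,0,0,0,0.05,0],[0,0,0,0,0,0,0],[0,0,0,0,0,0,0],[0,0,0,0,0,0,0.6],[0,0,0,0,0,0,0.7],[0,0,0,0,0,0,0.7],[0,0,0,0,0,-0.1,0.7],[0,0,0,0,0,-0.4,0.7],[0,0,0,0,0,-0.7,0.7],[0,0,0,0,0,-0.8,0.7],[0,0,0,0,0,-0.7,0.8]]
  ]
}}

```text
time_s: 34.5
position: [606.5, -131.1, 252.5]
orientation: [-3.14, -0.001, -1.47]
ft_force: [-0.3, -0.8, 0.1]
grip_width: 0.754
```

Request:
{"api": "step_arm", "payload": {
  "commands": [
    [[0,0,0,-0.5,0.17,0,0.9],[0,0,0,-0.72,0.25,0,1],[0,0,0,-0.72,0.25,0,1],[0,0,0,-0.72,0.25,0,1],[0,0,0,-0.72,0.25,0,1],[0,0,0,-0.72,0.25,0,1],[0,0,0,-0.72,0.25,0,1],[0,0,0,-0.72,0.25,0,1],[0,0,0,-0.72,0.25,0,1],[0,0,0,-0.72,0.25,0.4,1],[0,0,0,-0.61,0.21,0.4,1],[0,0,8.5,0,0,0.3,1]]
  ]
}}

```text
time_s: 35.7
position: [435.1, 236.3, 194.6]
orientation: [3.141, 0.001, -1.617]
ft_force: [0.7, -1.1, 0.6]
grip_width: 0.999
```

Request:
{"api": "step_arm", "payload": {
  "commands": [
    [[0,0,8.5,0,0,0,1],[0,0,0,0,0,0,1],[0,0,0,0,0,0,1],[0,0,0,0,0,0,1],[0,0,0,0,0,0,1]]
  ]
}}

```text
time_s: 36.2
position: [437.7, 233.3, 195.7]
orientation: [-3.141, 0.001, -1.766]
ft_force: [-0.2, -0.5, -0.4]
grip_width: 1.001
```

```bash
python3 -c "
from h import *
meas('a2','brass')"
```

```text
36.2 [437.7 233.3 195.7] [-1.7994e+02  3.0000e-02 -1.0116e+02] F [-0.2 -0.5 -0.4] grip 94.1
   6427 [563.3, 424.7, 119.9, 56.1, 3.8]
   4958 [458.7, 353.0, 119.7, 53.4, -0.6]
   4525 [428.5, 268.1, 119.9, 49.8, -11.1]
  shift [-0.646  0.317  3.873] turn z -0.08
```

Request:
{"api": "step_arm", "payload": {
  "commands": [
    [[0,0,0,-0.646,0.317,0.1,0.8],[0,0,0,0,0,0.8,0.8],[0,0,0,0,0,0.9,0.8],[0,0,0,0,0,0.9,0.8],[0,0,0,0,0,0.6,0.8],[0,0,0,0,0,0.3,0.8],[0,0,0,0,0,0.15,0.8],[0,0,0,0,0,0,0.8],[0,0,0,0,0,0,0.8],[0,0,0,0,0,0,0.8]]
  ]
}}

```text
time_s: 37.25
position: [429.3, 268.8, 9.1]
orientation: [-3.139, 0.002, -1.766]
ft_force: [-0.0, 0.7, 1.0]
grip_width: 0.8
```

```bash
python3 -c "
from h import *
print(bot.get_obs()['position']);go(428.5,268.1,3.5,-101.1)"
```

```text
[429.33866102 268.80621941   9.13576198]
  shift [0.017 0.014 0.113] turn z -0.1
```

Request:
{"api": "step_arm", "payload": {
  "commands": [
    [[0,0,0,0.017,0.014,0.1,0.8],[0,0,0,0,0,0,0.6],[0,0,0,0,0,0,0.3],[0,0,0,0,0,0,0],[0,0,0,0,0,0,0],[0,0,0,0,0,0,0],[0,0,0,0,0,0,0]]
  ]
}}

```text
time_s: 37.95
position: [427.1, 267.6, 2.8]
orientation: [-3.141, 0.0, -1.766]
ft_force: [0.2, 1.0, 0.7]
grip_width: 0.528
```

Request:
{"api": "step_arm", "payload": {
  "commands": [
    [[0,0,0,0,0,-0.2,0],[0,0,0,0,0,-0.6,0],[0,0,0,0,0,-0.8,0],[0,0,0,0,0,-0.9,0],[0,0,0,0,0,-0.9,0],[0,0,0,0.2,-0.14,-0.7,0],[0,0,0,0.4,-0.28,-0.4,0],[0,0,0,0.55,-0.39,-0.23,0],[0,0,0,0.6,-0.425,0,0],[0,0,0,0.6,-0.425,0,0],[0,0,0,0.6,-0.425,0,0],[0,0,0,0.6,-0.425,0,0]]
  ]
}}

```text
time_s: 39.15
position: [515.6, 67.7, 239.5]
orientation: [3.141, -0.0, -1.766]
ft_force: [0.8, 0.3, -1.2]
grip_width: 0.527
```

Request:
{"api": "step_arm", "payload": {
  "commands": [
    [[0,0,0,0.6,-0.425,0,0],[0,0,0,0.6,-0.425,0,0],[0,0,0,0.6,-0.425,0,0],[0,0,0,0.6,-0.425,0,0],[0,0,0,0.6,-0.425,0,0],[0,0,0,0.4,-0.28,0,0],[0,0,0,0.17,-0.125,0,0],[0,0,-8.45,0,0,0,0],[0,0,-8.45,0,0,0,0],[0,0,0,0,0,0,0],[0,0,0,0,0,0,0],[0,0,0,0,0,0,0]]
  ]
}}

```text
time_s: 40.35
position: [604.9, -130.0, 239.2]
orientation: [3.141, 0.0, -1.473]
ft_force: [-0.2, -0.0, -1.6]
grip_width: 0.526
```

```bash
python3 -c "
from h import *
tilt('n5','brass',-12.5)"
```

```text
40.35 [ 604.9 -130.   239.2] [ 1.7999e+02  1.0000e-02 -8.4380e+01] F [-0.2 -0.  -1.6] grip 49.5
  col 300 rows 132 338 strong steps [131, 132, 147, 148, 149] y far/near [[-9.7, -68.8], [-11.9, 50.8]]
  col 342 rows 131 338 strong steps [130, 131, 132, 143, 144, 145, 147, 148, 149] y far/near [[10.7, -69.2], [12.8, 50.8]]
  width row190 [[-86.5, -39.5], [107.9, -39.5]]
  shift [ 0.001 -0.037 -0.014] turn z -0.06
```

Request:
{"api": "step_arm", "payload": {
  "commands": [
    [[0,0,0,0,-0.037,0.2,0],[0,0,0,0,0,0.3,0],[0,0,0,0,0,0.1,0],[0,0,0,0,0,0.1,0],[0,0,0,0,0,0.1,0],[0,0,0,0,0,0.1,0],[0,0,0,0,0,0.1,0],[0,0,0,0,0,0.1,0]]
  ]
}}

```text
time_s: 41.2
position: [607.1, -130.3, 184.0]
orientation: [-3.141, 0.0, -1.471]
ft_force: [0.4, 0.5, -1.0]
grip_width: 0.526
```

Request:
{"api": "step_arm", "payload": {
  "commands": [
    [[0,0,0,0,0,0.2,0],[0,0,0,0,0,0.2,0],[0,0,0,0,0,0.2,0],[0,0,0,0,0,0.2,0],[0,0,0,0,0,0.1,0],[0,0,0,0,0,0.05,0],[0,0,0,0,0,0,0],[0,0,0,0,0,0,0],[0,0,0,0,0,0,0]]
  ]
}}

```text
time_s: 42.1
position: [607.1, -130.3, 137.1]
orientation: [-3.141, 0.0, -1.471]
ft_force: [0.6, 1.0, -1.6]
grip_width: 0.529
```

Request:
{"api": "step_arm", "payload": {
  "commands": [
    [[0,0,0,0,0,0.07,0],[0,0,0,0,0,0,0],[0,0,0,0,0,0,0],[0,0,0,0,0,0,0.6],[0,0,0,0,0,0,0.7],[0,0,0,0,0,0,0.7],[0,0,0,0,0,-0.1,0.7],[0,0,0,0,0,-0.4,0.7],[0,0,0,0,0,-0.6,0.7],[0,0,0,0,0,-0.7,0.7],[0,0,0,0,0,-0.5,0.8],[0,0,0,-0.5,0.1,0,0.9]]
  ]
}}

```text
time_s: 43.3
position: [602.9, -109.2, 254.4]
orientation: [-3.131, -0.006, -1.475]
ft_force: [0.3, 0.9, -0.8]
grip_width: 0.837
```

Request:
{"api": "step_arm", "payload": {
  "commands": [
    [[0,0,0,-0.75,0.15,0,1],[0,0,0,-0.75,0.15,0,1],[0,0,0,-0.75,0.15,0,1],[0,0,0,-0.75,0.15,0,1],[0,0,0,-0.75,0.15,0,1],[0,0,0,-0.75,0.15,0,1],[0,0,0,-0.75,0.15,0,1],[0,0,0,-0.75,0.15,0,1],[0,0,0,-0.75,0.15,0,1],[0,0,0,-0.75,0.15,0.2,1],[0,0,0,-0.75,0.15,0.3,1],[0,0,0,-0.75,0.15,0.3,1]]
  ]
}}

```text
time_s: 44.5
position: [465.1, 334.4, 208.9]
orientation: [-3.139, 0.001, -1.471]
ft_force: [1.1, -0.1, -0.7]
grip_width: 1.005
```

Request:
{"api": "step_arm", "payload": {
  "commands": [
    [[0,0,0,-0.41,0.09,0.3,1],[0,0,6.3,0,0,0,1],[0,0,0,0,0,0,1],[0,0,0,0,0,0,1],[0,0,0,0,0,0,1],[0,0,0,0,0,0,1]]
  ]
}}

```text
time_s: 45.1
position: [459.3, 352.4, 193.9]
orientation: [-3.14, 0.001, -1.581]
ft_force: [-0.4, -0.2, -0.4]
grip_width: 1.002
```

```bash
python3 -c "
from h import *
meas('a3','brass')"
```

```text
45.1 [459.3 352.4 193.9] [-1.7994e+02  3.0000e-02 -9.0610e+01] F [-0.4 -0.2 -0.4] grip 94.2
   6154 [563.1, 426.9, 119.8, 51.2, 3.8]
   4710 [458.7, 354.6, 118.8, 50.0, -0.6]
  shift [-0.043  0.014  3.835] turn z -0.02
```

Request:
{"api": "step_arm", "payload": {
  "commands": [
    [[0,0,0,-0.043,0.014,0.2,1],[0,0,0,0,0,0.8,1],[0,0,0,0,0,0.9,1],[0,0,0,0,0,0.9,1],[0,0,0,0,0,0.6,1],[0,0,0,0,0,0.2,1],[0,0,0,0,0,0.1,1],[0,0,0,0,0,0,1],[0,0,0,0,0,0,1],[0,0,0,0,0,0,1]]
  ]
}}

```text
time_s: 46.15
position: [459.6, 355.8, 10.2]
orientation: [-3.138, 0.002, -1.581]
ft_force: [0.4, 0.0, 0.3]
grip_width: 1.001
```

Request:
{"api": "step_arm", "payload": {
  "commands": [
    [[0,0,0,0,0,0.11,1],[0,0,0,0,0,0,0.6],[0,0,0,0,0,0,0.3],[0,0,0,0,0,0,0],[0,0,0,0,0,0,0],[0,0,0,0,0,0,0],[0,0,0,0,0,0,0],[0,0,0,0,0,0,0]]
  ]
}}

```text
time_s: 46.95
position: [458.0, 354.9, 2.6]
orientation: [-3.142, -0.0, -1.581]
ft_force: [0.2, -0.4, -0.1]
grip_width: 0.53
```

Request:
{"api": "step_arm", "payload": {
  "commands": [
    [[0,0,0,0,0,-0.2,0],[0,0,0,0,0,-0.6,0],[0,0,0,0,0,-0.8,0],[0,0,0,0,0,-0.9,0],[0,0,0,0,0,-0.9,0],[0,0,0,0.2,-0.06,-0.7,0],[0,0,0,0.4,-0.13,-0.4,0],[0,0,0,0.6,-0.19,-0.23,0],[0,0,0,0.75,-0.24,0,0],[0,0,0,0.75,-0.24,0,0],[0,0,0,0.75,-0.24,0,0],[0,0,0,0.75,-0.24,0,0]]
  ]
}}

```text
time_s: 48.15
position: [522.7, 142.7, 239.6]
orientation: [-3.141, 0.0, -1.581]
ft_force: [1.1, 0.5, -2.4]
grip_width: 0.531
```

Request:
{"api": "step_arm", "payload": {
  "commands": [
    [[0,0,0,0.75,-0.24,0,0],[0,0,0,0.75,-0.24,0,0],[0,0,0,0.75,-0.24,0,0],[0,0,0,0.75,-0.24,0,0],[0,0,0,0.75,-0.24,0,0],[0,0,0,0.75,-0.24,0,0],[0,0,0,0.6,-0.18,0,0],[0,0,0,0.36,-0.1,0,0],[0,0,-6.3,0,0,0,0],[0,0,0,0,0,0,0],[0,0,0,0,0,0,0],[0,0,0,0,0,0,0]]
  ]
}}

```text
time_s: 49.35
position: [605.8, -128.8, 239.3]
orientation: [3.142, 0.0, -1.472]
ft_force: [0.8, -0.2, -1.6]
grip_width: 0.53
```

```bash
python3 -c "
from h import *
tilt('n6','brass',-12.5)"
```

```text
49.35 [ 605.8 -128.8  239.3] [ 1.800e+02  1.000e-02 -8.431e+01] F [ 0.8 -0.2 -1.6] grip 49.8
  col 300 rows 133 338 strong steps [131, 132, 133, 148, 149] y far/near [[-9.8, -68.3], [-11.9, 50.8]]
  col 342 rows 133 338 strong steps [131, 132, 133, 143, 144, 145, 147, 148, 149] y far/near [[10.7, -68.3], [12.8, 50.8]]
  width row190 [[-86.5, -39.5], [108.4, -39.5]]
  shift [ 0.026 -0.016 -0.014] turn z 0.0
```

Request:
{"api": "step_arm", "payload": {
  "commands": [
    [[0,0,0,0.026,-0.016,0.2,0],[0,0,0,0,0,0.3,0],[0,0,0,0,0,0.1,0],[0,0,0,0,0,0.1,0],[0,0,0,0,0,0.1,0],[0,0,0,0,0,0.1,0],[0,0,0,0,0,0.1,0],[0,0,0,0,0,0.1,0],[0,0,0,0,0,0.2,0],[0,0,0,0,0,0.2,0],[0,0,0,0,0,0.15,0],[0,0,0,0,0,0.1,0]]
  ]
}}

```text
time_s: 50.6
position: [606.3, -130.6, 150.2]
orientation: [3.14, 0.001, -1.471]
ft_force: [-0.7, 3.0, -0.4]
grip_width: 0.532
```

Request:
{"api": "step_arm", "payload": {
  "commands": [
    [[0,0,0,0,0,0,0],[0,0,0,0,0,0,0],[0,0,0,0,0,0,0]]
  ]
}}

```text
time_s: 50.9
position: [606.3, -130.6, 151.3]
orientation: [3.14, 0.001, -1.471]
ft_force: [-1.5, 3.6, -3.1]
grip_width: 0.528
```

Request:
{"api": "step_arm", "payload": {
  "commands": [
    [[0,0,0,0,0,0.08,0],[0,0,0,0,0,0,0],[0,0,0,0,0,0,0],[0,0,0,0,0,0,0.6],[0,0,0,0,0,0,0.7],[0,0,0,0,0,0,0.7],[0,0,0,0,0,-0.1,0.7],[0,0,0,0,0,-0.4,0.7],[0,0,0,0,0,-0.6,0.7],[0,0,0,0,0,-0.6,0.7],[0,0,0,0,0,-0.38,0.8],[0,0,0,-0.5,0,0,0.9]]
  ]
}}

```text
time_s: 52.1
position: [607.1, -109.4, 256.9]
orientation: [-3.133, -0.006, -1.475]
ft_force: [0.1, 0.6, -1.6]
grip_width: 0.834
```

Request:
{"api": "step_arm", "payload": {
  "commands": [
    [[0,0,0,-0.75,-0.02,0,1],[0,0,0,-0.75,-0.02,0,1],[0,0,0,-0.75,-0.02,0,1],[0,0,0,-0.75,-0.02,0,1],[0,0,0,-0.75,-0.02,0,1],[0,0,0,-0.75,-0.02,0,1],[0,0,0,-0.75,-0.02,0,1],[0,0,0,-0.75,-0.02,0,1],[0,0,0,-0.75,-0.02,0,1],[0,0,0,-0.75,-0.02,0,1],[0,0,0,-0.75,-0.02,0,1],[0,0,0,-0.75,-0.02,0.2,1]]
  ]
}}

```text
time_s: 53.3
position: [572.8, 344.7, 244.2]
orientation: [-3.137, 0.001, -1.472]
ft_force: [0.1, -0.5, 0.8]
grip_width: 0.999
```

Request:
{"api": "step_arm", "payload": {
  "commands": [
    [[0,0,0,-0.75,0,0.3,1],[0,0,0,-0.75,0,0.3,1],[0,0,0,-0.18,0,0.3,1],[0,0,1.9,0,0,0,1],[0,0,0,0,0,0,1],[0,0,0,0,0,0,1],[0,0,0,0,0,0,1],[0,0,0,0,0,0,1]]
  ]
}}

```text
time_s: 54.1
position: [564.0, 426.0, 197.6]
orientation: [-3.14, 0.001, -1.505]
ft_force: [0.6, -0.3, -0.3]
grip_width: 1.001
```

```bash
python3 -c "
from h import *
meas('a4','brass')"
```

```text
54.1 [564.  426.  197.6] [-1.7993e+02  3.0000e-02 -8.6250e+01] F [ 0.6 -0.3 -0.3] grip 94.1
   4587 [562.9, 427.6, 118.8, 49.7, 3.8]
  shift [-0.03   0.021  3.909] turn z -0.04
```

Request:
{"api": "step_arm", "payload": {
  "commands": [
    [[0,0,0,-0.03,0.021,0.2,1],[0,0,0,0,0,0.8,1],[0,0,0,0,0,0.9,1],[0,0,0,0,0,0.9,1],[0,0,0,0,0,0.6,1],[0,0,0,0,0,0.25,1],[0,0,0,0,0,0.1,1],[0,0,0,0,0,0,1],[0,0,0,0,0,0,1],[0,0,0,0,0,0,1]]
  ]
}}

```text
time_s: 55.15
position: [563.9, 429.0, 11.9]
orientation: [-3.137, 0.002, -1.504]
ft_force: [0.8, 0.1, 0.6]
grip_width: 1.002
```

Request:
{"api": "step_arm", "payload": {
  "commands": [
    [[0,0,0,0,0,0.14,1],[0,0,0,0,0,0,0.6],[0,0,0,0,0,0,0.3],[0,0,0,0,0,0,0],[0,0,0,0,0,0,0],[0,0,0,0,0,0,0],[0,0,0,0,0,0,0],[0,0,0,0,0,0,0]]
  ]
}}

```text
time_s: 55.95
position: [562.2, 428.0, 2.2]
orientation: [-3.141, -0.0, -1.504]
ft_force: [0.6, 0.3, 0.6]
grip_width: 0.532
```

Request:
{"api": "step_arm", "payload": {
  "commands": [
    [[0,0,0,0,0,-0.2,0],[0,0,0,0,0,-0.6,0],[0,0,0,0,0,-0.8,0],[0,0,0,0,0,-0.9,0],[0,0,0,0,0,-0.9,0],[0,0,0,0.2,0,-0.7,0],[0,0,0,0.4,0,-0.4,0],[0,0,0,0.6,-0.01,-0.23,0],[0,0,0,0.75,-0.01,0,0],[0,0,0,0.75,-0.01,0,0],[0,0,0,0.75,-0.01,0,0],[0,0,0,0.75,-0.01,0,0]]
  ]
}}

```text
time_s: 57.15
position: [578.2, 217.1, 239.1]
orientation: [-3.142, -0.0, -1.504]
ft_force: [-0.1, 0.7, -1.8]
grip_width: 0.531
```

Request:
{"api": "step_arm", "payload": {
  "commands": [
    [[0,0,0,0.75,-0.01,0,0],[0,0,0,0.75,-0.01,0,0],[0,0,0,0.75,-0.01,0,0],[0,0,0,0.75,-0.01,0,0],[0,0,0,0.75,-0.01,0,0],[0,0,0,0.75,-0.01,0,0],[0,0,0,0.75,-0.01,0,0],[0,0,0,0.75,-0.01,0,0],[0,0,0,0.6,-0.01,0,0],[0,0,0,0.39,0,0,0],[0,0,-1.95,0,0,0,0]]
  ]
}}

```text
time_s: 58.25
position: [606.0, -132.5, 238.7]
orientation: [3.141, -0.001, -1.473]
ft_force: [-0.0, 0.3, -1.5]
grip_width: 0.531
```

Request:
{"api": "step_arm", "payload": {
  "commands": [
    [[0,0,0,0,0,0,0],[0,0,0,0,0,0,0],[0,0,0,0,0,0,0],[0,0,0,0,0,0,0]]
  ]
}}

```text
time_s: 58.65
position: [606.2, -129.0, 238.8]
orientation: [-3.142, 0.0, -1.469]
ft_force: [-0.2, -0.6, -1.7]
grip_width: 0.53
```

```bash
python3 -c "
from h import *
tilt('n7','brass',-12.5)"
```

```text
58.65 [ 606.2 -129.   238.8] [-180.      0.    -84.19] F [-0.2 -0.6 -1.7] grip 49.8
  col 300 rows 134 338 strong steps [132, 133, 134, 135, 136, 147, 148, 149] y far/near [[-9.8, -67.8], [-11.9, 50.8]]
  col 342 rows 134 338 strong steps [132, 133, 135, 147, 148, 149] y far/near [[10.7, -67.8], [12.8, 50.8]]
  width row190 [[-89.1, -39.5], [108.4, -39.5]]
  shift [ 0.018 -0.009 -0.025] turn z 0.1
```

Request:
{"api": "step_arm", "payload": {
  "commands": [
    [[0,0,0,0.018,-0.009,0.2,0],[0,0,0,0,0,0.3,0],[0,0,0,0,0,0.1,0],[0,0,0,0,0,0.1,0],[0,0,0,0,0,0.1,0],[0,0,0,0,0,0.1,0],[0,0,0,0,0,0.1,0],[0,0,0,0,0,0.1,0],[0,0,0,0,0,0.1,0],[0,0,0,0,0,0.1,0],[0,0,0,0,0,0.1,0],[0,0,0,0,0,0,0]]
  ]
}}

```text
time_s: 59.9
position: [606.1, -130.6, 167.4]
orientation: [3.14, 0.001, -1.47]
ft_force: [0.7, 1.1, -3.0]
grip_width: 0.531
```

Request:
{"api": "step_arm", "payload": {
  "commands": [
    [[0,0,0,0,0,0,0],[0,0,0,0,0,0,0],[0,0,0,0,0,0,0]]
  ]
}}

```text
time_s: 60.2
position: [606.5, -130.6, 168.6]
orientation: [3.141, 0.0, -1.47]
ft_force: [-1.3, 2.2, -2.8]
grip_width: 0.529
```

Request:
{"api": "step_arm", "payload": {
  "commands": [
    [[0,0,0,0,0,0.08,0],[0,0,0,0,0,0.04,0],[0,0,0,0,0,0,0],[0,0,0,0,0,0,0],[0,0,0,0,0,0,0.6],[0,0,0,0,0,0,0.7],[0,0,0,0,0,0,0.7],[0,0,0,0,0,-0.1,0.7],[0,0,0,0,0,-0.4,0.7],[0,0,0,0,0,-0.6,0.7],[0,0,0,0,0,-0.6,0.7],[0,0,0,0,0,0,0.9]]
  ]
}}

```text
time_s: 61.4
position: [610.0, -132.1, 254.2]
orientation: [-3.131, -0.005, -1.471]
ft_force: [-0.1, 0.1, 1.2]
grip_width: 0.755
```

Run:
```python
from h import *
f,C=shot('n8',230,120,180,150,4,False)
for b in blobs(f,*COL["brass"][:2],800): print(b.sum(),rect(C,b,174))
t=bot.grab_frame("top");T=cam("top")
h=cv2.cvtColor(t,cv2.COLOR_RGB2HSV);m=cv2.inRange(h,(24,140,120),(34,255,255));m[:, :420]=0;m[:,480:]=0
ys,xs=np.nonzero(m);y=toplane(T,[(xs.mean(),ys.mean())],12)[0];print("yellow",len(xs),y)
r=[q for q in bot.cut_out("lever_hub","top") if q["bbox"][0]>400][0]["pixels"]
ys,xs=np.nonzero(r);c=toplane(T,[(xs.mean(),ys.mean())],12)[0];d=(y-c)[:2];d/=np.hypot(*d);print("area centre",c,"d",d,"lever yaw",np.degrees(np.arctan2(d[1],d[0]))-90)
hub=y[:2]-165*d;g=hub+62*d;print("hub",hub,"grip",g)
go(g[0],g[1],200,np.degrees(np.arctan2(d[1],d[0]))-90)
```

```text
61.4 [ 610.  -132.1  254.2] [-179.41   -0.3   -84.26] F [-0.1  0.1  1.2] grip 70.9
8166 [606.8, -131.0, 119.1, 50.4, 6.0]
961 [450.3, -5.4, 78.7, 23.1, -6.8]
971 [477.6, -290.1, 79.6, 23.7, 18.4]
yellow 134 [ 593.65833179 -400.90101134   12.        ]
area centre [ 475.70396533 -377.17746513   12.        ] d [ 0.98036804 -0.19717631] lever yaw -101.37188563139176
hub [ 431.89760441 -368.36692035] grip [ 492.68042319 -380.59185151]
  shift [4.745 2.762 0.945] turn z 17.11
```

Stack measured at z=174: centre (606.8, −131.0), 119×50, so the four spacers are seated. Now the lever.

Request:
{"api": "step_arm", "payload": {
  "commands": [
    [[0,0,0,0.5,0.29,0,1],[0,0,0,0.6,0.35,0,1],[0,0,0,0.6,0.35,0,1],[0,0,0,0.6,0.35,0,1],[0,0,0,0.6,0.35,0.2,1],[0,0,0,0.6,0.35,0.3,1],[0,0,0,0.6,0.35,0.3,1],[0,0,0,0.6,0.35,0.14,1],[0,0,8.5,0,0,0,1],[0,0,8.5,0,0,0,1],[0,0,0,0,0,0,1],[0,0,0,0,0,0,1]]
  ]
}}

```text
time_s: 62.75
position: [493.3, -377.6, 199.0]
orientation: [3.139, 0.002, -1.764]
ft_force: [0.4, 0.4, 0.5]
grip_width: 1.003
```

Request:
{"api": "step_arm", "payload": {
  "commands": [
    [[0,0,0,0,0,0,1],[0,0,0,0,0,0,1]]
  ]
}}

```text
time_s: 62.95
position: [494.1, -377.8, 200.4]
orientation: [3.141, 0.0, -1.765]
ft_force: [-0.7, 0.5, 0.9]
grip_width: 0.997
```

Run:
```python
from h import *
f,C=shot('l1',170,60,300,225,2.66)
r=bot.cut_out("lever_hub","wrist");print([(q["score"],q["bbox"]) for q in r])
```

```text
62.95 [ 494.1 -377.8  200.4] [ 1.7998e+02  2.0000e-02 -1.0114e+02] F [-0.7  0.5  0.9] grip 93.7
[(0.97, [273.5, 51.6, 105.4, 190.5])]
```

View pics/l1.png

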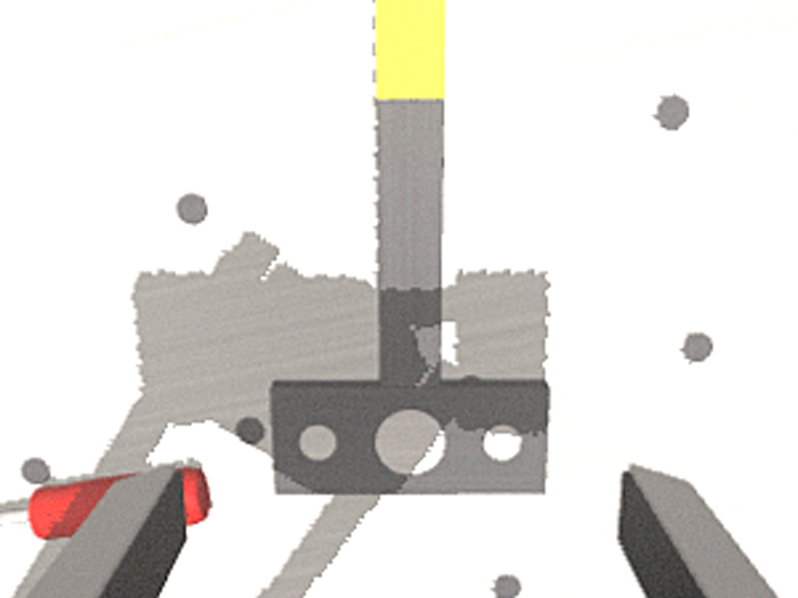

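The hub occupies crop (273–549, 381–493) with the arm straight up. The screwdriver handle at (120,500) is clear of the grip point, which lies up the arm.

Run:
```python
from h import *
o=json.load(open("l1.json"));C=cam("wrist",o);W=lambda p:toplane(C,[(170+x/2.66,60+y/2.66) for x,y in p],12)[:,:2]
h=W([(273,381),(549,381),(546,493),(275,493)]);c=h.mean(0)
print(h.round(1),c,np.linalg.norm(np.diff(h,axis=0),axis=1))
a=W([(377,110),(443,110),(379,370),(441,370)]);d=(a[0]+a[1]-a[2]-a[3]);d/=np.hypot(*d);print("d",d,np.degrees(np.arctan2(d[1],d[0]))-90)
e=h[1]-h[0]+h[2]-h[3];print("hub x dir",np.degrees(np.arctan2(e[1],e[0])))
print("axis offset",np.cross(d,(a[2]+a[3])/2-c))
g=c+62*d;print(g);go(g[0],g[1],3,np.degrees(np.arctan2(d[1],d[0]))-90)
```

```text
[[ 473.7 -318.1]
 [ 450.9 -433.7]
 [ 399.5 -424.8]
 [ 422.8 -306.7]] [ 436.71626353 -370.82914556] [117.89794393  52.18434914 120.2995254 ]
d [ 0.9816781  -0.19054686] -100.98470007681915
hub x dir -101.14318206852991
axis offset 0.32193517425890406
[ 497.58030579 -382.64305093]
  shift [ 0.077 -0.085  3.954] turn z -0.19<stdin>:7: DeprecationWarning: Arrays of 2-dimensional vectors are deprecated. Use arrays of 3-dimensional vectors instead. (deprecated in NumPy 2.0)
```

Request:
{"api": "step_arm", "payload": {
  "commands": [
    [[0,0,-0.19,0.077,-0.085,0.2,1],[0,0,0,0,0,0.8,0.9],[0,0,0,0,0,0.9,0.8],[0,0,0,0,0,0.9,0.7],[0,0,0,0,0,0.6,0.7],[0,0,0,0,0,0.3,0.7],[0,0,0,0,0,0.15,0.7],[0,0,0,0,0,0,0.7],[0,0,0,0,0,0,0.7],[0,0,0,0,0,0,0.7]]
  ]
}}

```text
time_s: 64.05
position: [498.8, -384.3, 10.4]
orientation: [-3.138, -0.002, -1.764]
ft_force: [-1.4, -0.3, 0.0]
grip_width: 0.7
```

Request:
{"api": "step_arm", "payload": {
  "commands": [
    [[0,0,0,0,0,0.11,0.7],[0,0,0,0,0,0,0.4],[0,0,0,0,0,0,0],[0,0,0,0,0,0,0],[0,0,0,0,0,0,0],[0,0,0,0,0,0,0],[0,0,0,0,0,0,0],[0,0,0,0,0,0,0],[0,0,0,0,0,0,0]]
  ]
}}

```text
time_s: 64.95
position: [497.4, -382.7, 2.7]
orientation: [3.141, 0.0, -1.764]
ft_force: [-0.1, 0.4, 0.4]
grip_width: 0.273
```

Request:
{"api": "step_arm", "payload": {
  "commands": [
    [[0,0,0,0,0,-0.2,0],[0,0,0,0,0,-0.5,0],[0,0,0,0,0,-0.7,0],[0,0,0,0,0,-0.8,0],[0,0,0,0,0,-0.8,0],[0,0,0,0,0,-0.7,0],[0,0,0,0,0,-0.6,0],[0,0,0,-0.3,-0.04,-0.44,0],[0,0,0,-0.5,-0.065,0,0],[0,0,0,-0.65,-0.08,0,0],[0,0,0,-0.65,-0.08,0,0],[0,0,0,-0.65,-0.08,0,0]]
  ]
}}

```text
time_s: 66.15
position: [540.4, -250.0, 239.6]
orientation: [3.141, 0.0, -1.764]
ft_force: [0.3, -0.3, -2.5]
grip_width: 0.274
```

Request:
{"api": "step_arm", "payload": {
  "commands": [
    [[0,0,0,-0.65,-0.08,0,0],[0,0,0,-0.65,-0.08,0,0],[0,0,0,-0.65,-0.08,0,0],[0,0,0,-0.65,-0.08,0,0],[0,0,0,-0.65,-0.08,0,0],[0,0,0,-0.4,-0.05,0,0],[0,0,0,-0.15,-0.03,0,0],[0,0,-3,0,0,0,0],[0,0,-6,0,0,0,0],[0,0,-6,0,0,0,0],[0,0,-6,0,0,0,0],[0,0,-6,0,0,0,0]]
  ]
}}

```text
time_s: 67.35
position: [600.2, -70.4, 239.5]
orientation: [3.141, -0.0, -1.289]
ft_force: [0.5, 0.6, -3.0]
grip_width: 0.271
```

Request:
{"api": "step_arm", "payload": {
  "commands": [
    [[0,0,-6,0,0,0,0],[0,0,-6,0,0,0,0],[0,0,-6,0,0,0,0],[0,0,-6,0,0,0,0],[0,0,-6,0,0,0,0],[0,0,-6,0,0,0,0],[0,0,-6,0,0,0,0],[0,0,-6,0,0,0,0],[0,0,-6,0,0,0,0],[0,0,-6,0,0,0,0],[0,0,-6,0,0,0,0],[0,0,-6,0,0,0,0]]
  ]
}}

```text
time_s: 68.55
position: [600.2, -70.4, 239.5]
orientation: [3.141, 0.001, -0.033]
ft_force: [-0.5, -0.6, -3.2]
grip_width: 0.271
```

Request:
{"api": "step_arm", "payload": {
  "commands": [
    [[0,0,-4,0,0,0,0],[0,0,-3.5,0,0,0,0],[0,0,0,0,0,0,0],[0,0,0,0,0,0,0],[0,0,0,0,0,0,0],[0,0,0,0,0,0,0]]
  ]
}}

```text
time_s: 69.15
position: [600.6, -69.6, 239.6]
orientation: [3.141, 0.0, 0.094]
ft_force: [-0.2, 0.5, -2.1]
grip_width: 0.269
```

Run:
```python
from h import *
f,C=shot('l2',190,60,260,290,2)
go(600.6,-68.9,240,5.7)
```

```text
69.15 [600.6 -69.6 239.6] [1.7999e+02 1.0000e-02 5.4000e+00] F [-0.2  0.5 -2.1] grip 25.3
  shift [-0.    -0.011 -0.007] turn z -0.29
```

View pics/l2.png

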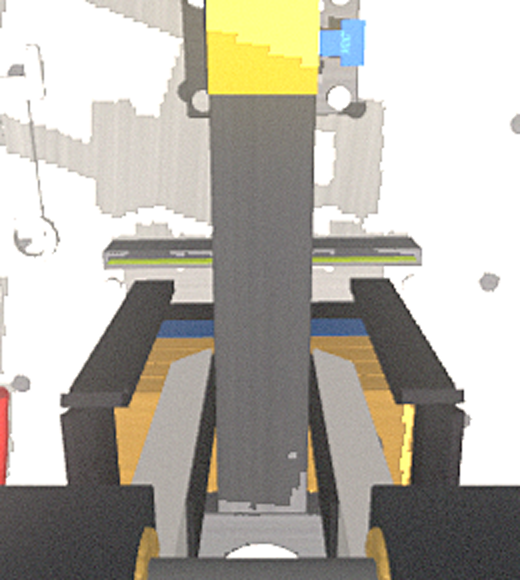

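Run:
```python
from h import *
o=json.load(open("l1.json"));C=cam("wrist",o);y=toplane(C,[(170+410/2.66,60+99/2.66),(170+411/2.66,60+493/2.66),(170+411/2.66,60+381/2.66)],12)[:,:2]
d=np.array([.9815,-.1905]);print([(p-[497.4,-382.7])@d for p in y])
f=np.load("l2.npy");s=cv2.cvtColor(f,cv2.COLOR_RGB2HSV)[:,:,1].astype(int)
for c in(300,330):print(c,int(np.argmin(np.diff(s[95:115,c])))+95)
for r in(75,100,150,200,240):
    g=cv2.cvtColor(f,cv2.COLOR_RGB2GRAY).astype(int)[r];e=np.abs(np.diff(g));L=280+np.argmax(e[280:305]);Rr=338+np.argmax(e[338:356]);print(r,L,Rr,held([(L+.5,r),(Rr+.5,r)],-9.3).tolist())
for z in(-9.3,-15,-3):print(held([(321,107)],z))
```

```text
[np.float64(78.75116864423777), np.float64(-88.67341140329563), np.float64(-36.59640573066378)]
300 106
330 106
75 292 349 [[-12.4, -93.7], [14.5, -93.7]]
100 293 350 [[-12.2, -82.4], [15.3, -82.4]]
150 294 346 [[-12.3, -58.2], [13.9, -58.2]]
200 295 345 [[-12.3, -31.9], [13.9, -31.9]]
240 294 346 [[-13.4, -9.1], [15.0, -9.1]]
[[  1.1 -79.1]]
[[  1.1 -79.3]]
[[  1.1 -78.9]]
```

Request:
{"api": "step_arm", "payload": {
  "commands": [
    [[0,0,-0.29,0,-0.066,0.2,0],[0,0,0,0,0,0.3,0],[0,0,0,0,0,0.1,0],[0,0,0,0,0,0.05,0],[0,0,0,0,0,0.05,0],[0,0,0,0,0,0.05,0],[0,0,0,0,0,0.05,0],[0,0,0,0,0,0.05,0],[0,0,0,0,0,0.05,0],[0,0,0,0,0,0.05,0],[0,0,0,0,0,0,0],[0,0,0,0,0,0,0]]
  ]
}}

```text
time_s: 70.4
position: [600.4, -66.1, 192.1]
orientation: [3.142, 0.0, 0.1]
ft_force: [-0.4, -0.7, -2.9]
grip_width: 0.27
```

Request:
{"api": "step_arm", "payload": {
  "commands": [
    [[0,0,0,0,0,0.05,0],[0,0,0,0,0,0.05,0],[0,0,0,0,0,0.05,0],[0,0,0,0,0,0.05,0],[0,0,0,0,0,0.05,0],[0,0,0,0,0,0,0],[0,0,0,0,0,0,0],[0,0,0,0,0,0,0]]
  ]
}}

```text
time_s: 71.2
position: [600.5, -66.1, 179.8]
orientation: [3.142, -0.0, 0.1]
ft_force: [-0.4, -0.5, -1.5]
grip_width: 0.273
```

Request:
{"api": "step_arm", "payload": {
  "commands": [
    [[0,0,0,0,0,0.03,0],[0,0,0,0,0,0.02,0],[0,0,0,0,0,0,0],[0,0,0,0,0,0,0],[0,0,0,0,0,0,0.35],[0,0,0,0,0,0,0.45],[0,0,0,0,0,0,0.5],[0,0,0,0,0,0,0.5],[0,0,0,0,0,-0.1,0.5],[0,0,0,0,0,-0.4,0.5],[0,0,0,0,0,-0.6,0.6],[0,0,0,0,0,-0.6,0.8]]
  ]
}}

```text
time_s: 72.4
position: [600.1, -66.0, 263.0]
orientation: [-3.141, 0.001, 0.1]
ft_force: [1.1, 0.1, 0.4]
grip_width: 0.632
```

Request:
{"api": "step_arm", "payload": {
  "commands": [
    [[0,0,0,0,0,0,1],[0,0,0,0,0,0,1],[0,0,0,0,0,0,1]]
  ]
}}

```text
time_s: 72.7
position: [599.5, -65.9, 260.7]
orientation: [-3.141, 0.002, 0.1]
ft_force: [0.2, -0.1, -0.3]
grip_width: 0.884
```

Run:
```python
from h import *
f,C=shot('l3',150,40,340,310,1.9)
t=bot.grab_frame("top")
for n in("orange",):
    for b in blobs(t,*COL[n][:2],150):print(n,b.sum(),rect(cam("top"),b,12))
s=bot.grab_frame("scene")
for b in blobs(s,*COL["orange"][:2],60):
    r=rect(cam("scene"),b,12);
    if r[0]<800:print("scene",b.sum(),r)
c=s[120:300,190:430,::-1];cv2.imwrite("pics/s3.png",cv2.resize(c,None,fx=3.2,fy=3.2,interpolation=cv2.INTER_CUBIC))
```

```text
72.7 [599.5 -65.9 260.7] [-1.7995e+02  1.4000e-01  5.7300e+00] F [ 0.2 -0.1 -0.3] grip 83.1
orange 753 [456.8, 128.6, 119.0, 50.3, 10.1]
scene 452 [465.7, 120.3, 125.5, 64.7, 9.8]
```

View pics/l3.png

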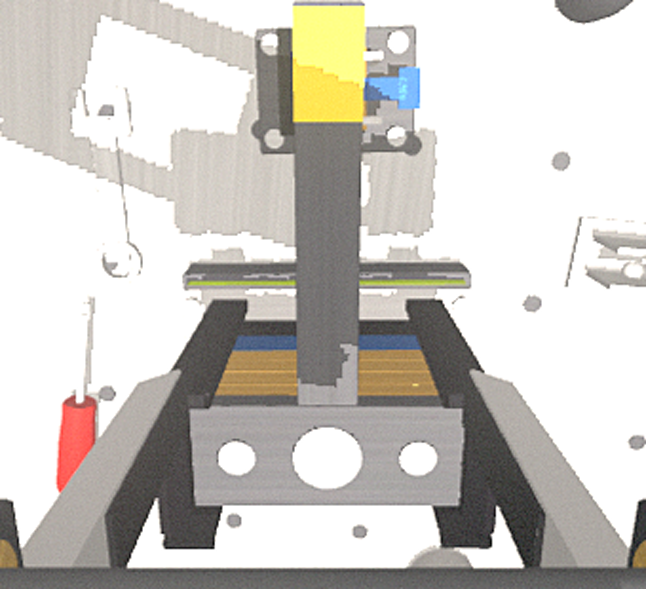

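View pics/s3.png

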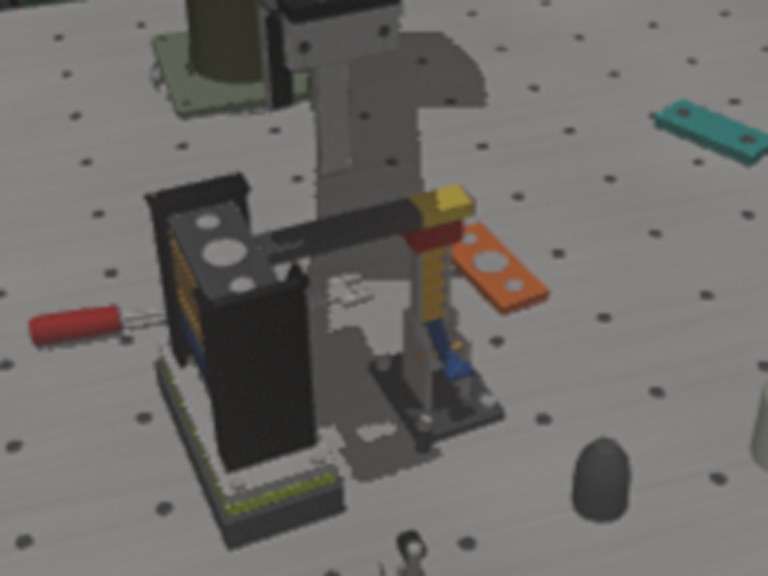

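Run:
```python
from h import *
o=json.load(open("l3.json"));C=cam("wrist",o)
for z in(186,200):
    h=toplane(C,[(150+x/1.9,40+y/1.9) for x,y in [(189,408),(463,406),(459,504),(195,505),(300,122),(357,122),(297,3),(363,3)]],z)[:,:2]
    print(z,h[:4].mean(0).round(1),np.linalg.norm(np.diff(h[:4],axis=0),axis=1).round(1),"yellow",(h[4]+h[5])/2-h[:4].mean(0),h[4:].mean(0))
go(456.8,128.6,200,-79.9)
```

```text
186 [ 607.4 -130. ] [118.6  48.8 120. ] yellow [-13.59297093 142.61193654] [592.00451609  33.25207286]
200 [ 606.6 -121.9] [112.1  46.2 113.4] yellow [-12.84755114 134.79129449] [592.04762505  32.40972084]
  shift [-2.447 -4.153  1.218] turn z 85.63
```

Hub seated at (607.4, −130.0), 119×49 when read at z=186, with the tail on the rest. Next the top plate.

Request:
{"api": "step_arm", "payload": {
  "commands": [
    [[0,0,0,-0.2,-0.35,0,1],[0,0,0,-0.33,-0.56,0,1],[0,0,0,-0.33,-0.56,0,1],[0,0,0,-0.33,-0.56,0,1],[0,0,0,-0.33,-0.56,0,1],[0,0,0,-0.33,-0.56,0,1],[0,0,0,-0.33,-0.56,0,1],[0,0,0,-0.26,-0.44,0,1],[0,0,6,0,0,0.1,1],[0,0,8,0,0,0.2,1],[0,0,8,0,0,0.2,1],[0,0,8,0,0,0.2,1]]
  ]
}}

```text
time_s: 74.05
position: [457.6, 128.3, 225.9]
orientation: [3.141, 0.001, -0.429]
ft_force: [-0.4, 0.2, 0.6]
grip_width: 1.0
```

Request:
{"api": "step_arm", "payload": {
  "commands": [
    [[0,0,8,0,0,0.2,1],[0,0,8,0,0,0.2,1],[0,0,8,0,0,0.1,1],[0,0,8,0,0,0,1],[0,0,8,0,0,0,1],[0,0,8,0,0,0,1],[0,0,7.6,0,0,0,1],[0,0,0,0,0,0,1],[0,0,0,0,0,0,1],[0,0,0,0,0,0,1],[0,0,0,0,0,0,1]]
  ]
}}

```text
time_s: 75.15
position: [458.2, 128.2, 202.0]
orientation: [3.141, 0.0, -1.393]
ft_force: [-0.3, 0.0, -0.0]
grip_width: 1.001
```

```bash
python3 -c "
from h import *
meas('o1','orange')"
```

```text
75.15 [458.2 128.2 202. ] [179.98   0.   -79.8 ] F [-0.3  0.  -0. ] grip 94.1
   3815 [457.9, 129.0, 119.6, 49.8, 10.2]
  shift [-1.700e-02  4.000e-03  4.001e+00] turn z -0.02
```

Request:
{"api": "step_arm", "payload": {
  "commands": [
    [[0,0,0,-0.017,0,0.2,1],[0,0,0,0,0,0.8,1],[0,0,0,0,0,0.9,1],[0,0,0,0,0,0.9,1],[0,0,0,0,0,0.6,1],[0,0,0,0,0,0.3,1],[0,0,0,0,0,0.15,1],[0,0,0,0,0,0,1],[0,0,0,0,0,0,1],[0,0,0,0,0,0,1]]
  ]
}}

```text
time_s: 76.2
position: [459.5, 129.2, 10.9]
orientation: [-3.139, -0.0, -1.394]
ft_force: [-0.2, -0.5, -0.6]
grip_width: 1.001
```

Request:
{"api": "step_arm", "payload": {
  "commands": [
    [[0,0,0,0,0,0.08,1],[0,0,0,0,0,0,0.6],[0,0,0,0,0,0,0.3],[0,0,0,0,0,0,0],[0,0,0,0,0,0,0],[0,0,0,0,0,0,0],[0,0,0,0,0,0,0],[0,0,0,0,0,0,0]]
  ]
}}

```text
time_s: 77.0
position: [458.2, 129.1, 5.6]
orientation: [3.142, 0.0, -1.394]
ft_force: [-0.8, 0.3, -0.1]
grip_width: 0.525
```

Request:
{"api": "step_arm", "payload": {
  "commands": [
    [[0,0,0,0,0,-0.2,0],[0,0,0,0,0,-0.6,0],[0,0,0,0,0,-0.8,0],[0,0,0,0,0,-0.9,0],[0,0,0,0,0,-0.9,0],[0,0,0,0.1,-0.04,-0.8,0],[0,0,0,0.3,-0.11,-0.5,0],[0,0,0,0.55,-0.2,0,0],[0,0,0,0.7,-0.25,0,0],[0,0,0,0.7,-0.25,0,0],[0,0,0,0.7,-0.25,0,0],[0,0,0,0.7,-0.25,0,0]]
  ]
}}

```text
time_s: 78.2
position: [557.7, -44.9, 241.0]
orientation: [3.141, 0.0, -1.394]
ft_force: [0.8, 0.4, -1.5]
grip_width: 0.53
```

Request:
{"api": "step_arm", "payload": {
  "commands": [
    [[0,0,0,0.7,-0.25,0,0],[0,0,0,0.65,-0.23,0,0],[0,0,0,0.4,-0.13,0,0],[0,0,0,0.14,-0.05,0,0],[0,0,4.5,0,0,0,0],[0,0,0,0,0,0,0],[0,0,0,0,0,0,0],[0,0,0,0,0,0,0],[0,0,0,0,0,0,0],[0,0,0,0,0,0,0]]
  ]
}}

```text
time_s: 79.2
position: [606.6, -130.5, 240.8]
orientation: [-3.142, 0.0, -1.472]
ft_force: [0.2, -0.1, -2.1]
grip_width: 0.528
```

```bash
python3 -c "
from h import *
tilt('n9','orange',-8)
go(606.8,-130.5,240,-84.3)
for r in(142,144,146,148,150): print(r,held([(321,r)],-8))"
```

```text
79.2 [ 606.6 -130.5  240.8] [-180.      0.    -84.32] F [ 0.2 -0.1 -2.1] grip 49.6
  col 300 rows 145 338 strong steps [147, 148] y far/near [[-10.1, -61.8], [-12.2, 54.5]]
  col 342 rows 145 338 strong steps [147, 148] y far/near [[11.1, -61.8], [13.2, 54.5]]
  width row190 [[-24.2, -38.3], [25.2, -38.3]]
  shift [-0.012 -0.004  0.015] turn z -0.04
  shift [-0.002 -0.004  0.015] turn z -0.04
142 [[  0.5 -63.3]]
144 [[  0.5 -62.3]]
146 [[  0.5 -61.3]]
148 [[  0.5 -60.3]]
150 [[  0.5 -59.3]]
```

Request:
{"api": "step_arm", "payload": {
  "commands": [
    [[0,0,0,0,0,0.2,0],[0,0,0,0,0,0.2,0],[0,0,0,0,0,0.1,0],[0,0,0,0,0,0.05,0],[0,0,0,0,0,0.05,0],[0,0,0,0,0,0.05,0],[0,0,0,0,0,0.05,0],[0,0,0,0,0,0.05,0],[0,0,0,0,0,0.05,0],[0,0,0,0,0,0.05,0],[0,0,0,0,0,0,0],[0,0,0,0,0,0,0]]
  ]
}}

```text
time_s: 80.45
position: [606.6, -130.9, 198.1]
orientation: [3.141, 0.0, -1.473]
ft_force: [-0.2, -0.5, -2.0]
grip_width: 0.527
```

Request:
{"api": "step_arm", "payload": {
  "commands": [
    [[0,0,0,0,0,0.04,0],[0,0,0,0,0,0.04,0],[0,0,0,0,0,0.02,0],[0,0,0,0,0,0,0],[0,0,0,0,0,0,0],[0,0,0,0,0,0,0]]
  ]
}}

```text
time_s: 81.05
position: [606.6, -130.6, 193.0]
orientation: [3.141, 0.001, -1.472]
ft_force: [-0.3, 2.6, -1.5]
grip_width: 0.525
```

Release and back straight up, then check.

Request:
{"api": "step_arm", "payload": {
  "commands": [
    [[0,0,0,0,0,0.01,0],[0,0,0,0,0,0,0],[0,0,0,0,0,0,0.6],[0,0,0,0,0,0,0.7],[0,0,0,0,0,0,0.7],[0,0,0,0,0,-0.1,0.7],[0,0,0,0,0,-0.4,0.7],[0,0,0,0,0,-0.6,0.7],[0,0,0,0,0,-0.5,0.9],[0,0,0,0,0,0,1],[0,0,0,0,0,0,1],[0,0,0,0,0,0,1]]
  ]
}}

```text
time_s: 82.25
position: [605.7, -130.6, 270.6]
orientation: [3.139, 0.001, -1.473]
ft_force: [-0.1, -0.1, -0.2]
grip_width: 0.99
```

Run:
```python
from h import *
f,C=shot('f1',200,60,260,220,3)
for b in blobs(f,*COL["orange"][:2],2500):
    for z in(192,198,204):print(b.sum(),z,rect(C,b,z))
s=bot.grab_frame("scene");c=s[120:300,190:430,::-1];cv2.imwrite("pics/s4.png",cv2.resize(c,None,fx=3.2,fy=3.2,interpolation=cv2.INTER_CUBIC))
```

```text
82.25 [ 605.7 -130.6  270.6] [ 1.7983e+02  8.0000e-02 -8.4380e+01] F [-0.1 -0.1 -0.2] grip 93.0
7665 192 [605.4, -131.0, 123.9, 51.7, 6.0]
7665 198 [607.4, -130.8, 121.0, 50.5, 6.0]
7665 204 [609.4, -130.6, 118.1, 49.3, 6.0]
```

View pics/s4.png

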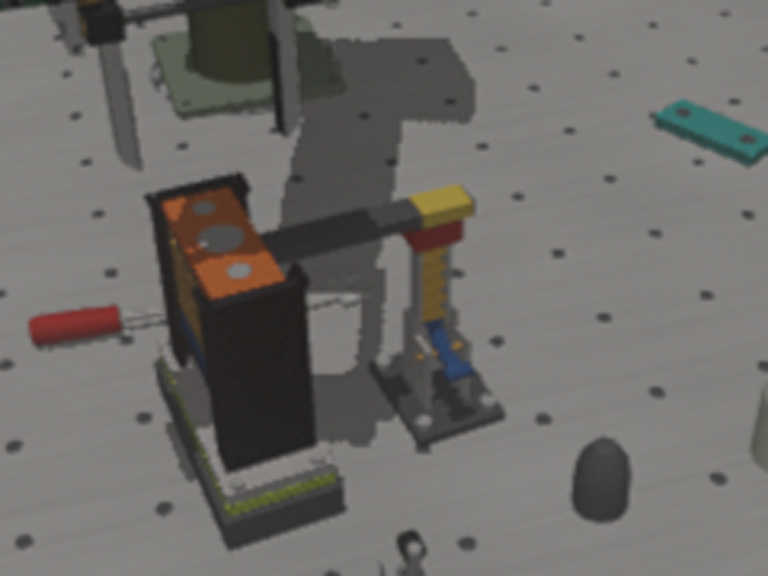

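The orange plate is flat in the guides (165–285, 185–300) and the tail sits on the red head at (440,205). When read at its nominal top, z=198, the plate measures 121×50.5 at (607.4, −130.8), so it is seated. The gripper is clear, so I hand in.

```bash
python3 -c "
from workcell import bot
print(bot.finish_job())"
```

```text
the job is handed in; nothing more can be done
None
```

The lever pack is built and handed in at about 82 s, and my last checks found every part seated. No verdict was reported.

**What I did**
- Raised the rest to the 60 mm rung and let it hang on its pawl.
- Stacked the blue body, all four brass spacers, the steel lever with its tail on the rest, and the orange top plate in the nest.

**What the last checks showed**
- **Spacers:** stack measured about 0.5 mm off the nest centre, (606.8, −130.5), at the right height.
- **Lever:** hub within about 1 mm of centre. In the scene view it lies level, with its tail on the red head about 9 mm off the pad's centre.
- **Top plate:** flat in the guides, about 0.7 mm off centre. Its apparent size fits a height of 198–200 mm, against 198 mm nominal.
- **Robot and surroundings:** the gripper ended clear and open. I worked clear of the bystanders, but took no final measurement of where they stand.

**What went wrong or disagreed**
- **Body grip:** on the first try the body tilted about 12° in the grip, probably the momentary slackening. I set it back on the table and regrasped it.
- **Knocked spacer:** one spacer had been knocked about 35 mm aside and was measured again before I picked it up.
- **Rest head height:** I first took the rest head's top as 12 mm too high. This was corrected, and the raised head then matched the 60 mm rung in both camera views.
- **Lever grip position:** two camera readings of the gripped point along the lever differed by about 2 mm. I used a value in between and the lever went in with no contact force.

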